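Put each child's sterilised pacifier into the case of its colour

ROBOT

A 6-joint arm with a two-finger parallel gripper is mounted at the origin on the work surface. World frame = base frame: x ahead of the robot, y to its left, z up, the work surface at z = 0. Lengths are in m, angles in rad, forces in N, time in s.
With the tool pointing down it reaches from about 0.425 to 0.95 m from the base axis. Payload 3.5 kg.
Tool frame: the origin (TCP) lies at the very end of the fingers, on their centre line; the grasp point (between the pads) lies behind it (ctrl.grasp_offset is the z of the grasp point in the tool frame, in m); z points along the fingers, x is the direction in which the jaws open and shut, and the axes are right-handed (so a half turn about z gives the same grasp; the last joint's range is limited). The gripper opens to 85 mm and grips with 20 to 120 N. Pads are 22 mm wide; open, the fingers measure 114 mm over their backs; the gripper's body (76 mm by 85 mm) begins 54 mm behind the grasp point. The pads swing forward as they close: fully open they stand 13 mm farther back than shut.
Start: joints at [1.071, 0.286, 1.577, -0, 1.279, -0.15], TCP at [0.231, 0.634, 0.231] pointing down, gripper open.
Joint ranges: [-2.77, 2.77], [-0.9, 2.22], [0.21, 2.48], [-1.53, 4.67], [0.24, 2.81], [-2.84, 2.84]. Speed limits (rad/s): [2.79, 2.79, 3.14, 3.14, 3.14, 3.14].

INTERFACE

Orientations are given as a unit quaternion [x, y, z, w].
In Python, from plant import ctrl gives the robot as it stands.
- The arm moves only by the shell command python3 -m jog 'ROWS' [FORCE]. ROWS is JSON, a list of rows, each an object with "grip": the closure, from 0 (fully open) to 1 (shut); "xyz": the shift along the tool's x, y, z in m, a list of three; "dr": the turn, a rotation vector about the tool's x, y, z in rad, a list of three. A call has 1 to 12 rows; each row is the pose to reach, as a shift and turn from the pose commanded when the call began, along the tool's axes at that moment; what a row does not reach only later rows make up. A row lasts 1/12 s, in which the tool goes at most 41.7 mm and 7.16 degrees, less where a joint would pass 70% of its speed; a pose out of reach is approached as far as the arm can. A call with a gripper value outside its range is refused whole. The fingers move at their own pace and stop on an object; FORCE is the grip in N (left out, the last holds). Time passes only in rows, so rows that repeat a pose let the fingers close. It gives the time, the measured TCP pose, the force and the opening at its end, in the units of the state.
- ctrl.get_state(): the state, without advancing time (a new reading comes with each control period).
- ctrl.read_camera(name): name is "scene" or "top" or "wrist"; returns the picture (480x640x3 uint8, red, green, blue); there is no depth.
- ctrl.get_calibration(name): a dict with "mtx" (3x3 intrinsics, pixels), "k1" (the pictures are not rectified: a ray, as slopes to the right and down, at radius r is drawn at 1 + k1 r^2 times it, then the intrinsics apply), "R" (3x3) and "t" (3): a world point X has camera coordinates R X + t; the wrist camera has in their place "hand_eye" (4x4, takes a point from camera to tool coordinates, whose origin is the TCP and whose axes are the tool frame's). Camera axes: x right, y down, z forward; pixel columns grow to the right and rows downward; lengths in m; the calibration is good to about 2 mm. A picture is of the moment at which its call begins: read the wrist's pose just before it. get_calibration takes no time and is no camera call.
- ctrl.sign_off(): hands the job in, once; it reports no verdict.
The state is a dict: "time": time; "qpos": joint angles; "dq": joint speeds; "joint_efforts": joint torques, N m; "eef_pos": TCP position; "tcp_rot": TCP orientation; "contact_force": force on the tool from outside, world axes, zero at the start; "wrist_torque": the same for the moment, N m; "opening": opening from 0.0 (shut) to 1.0 (fully open).
Only numpy, scipy, OpenCV 4.12 (cv2) and the standard library are available. Lean on these libraries where they do the work, as an engineer would, in place of code of your own. Each camera call takes 0.05 s, during which the arm holds its last target.

TASK

The four sterilised pacifiers are on the woven tray; each child has a colour. Pick each pacifier up by its shield, never touching the teat with the fingers, and stand it teat up in the middle of the open case of its own colour, the shield lying lengthways along the case so that the cover will close over it. Leave the tongs and the ramekin of clips where they are on the tray.

Things in the scene. Friction and masses are not known exactly. Their poses are not given: they have to be found in the camera images.
- pacifier_cream: cream silicone pacifier, 25 g, standing teat up on the tray. Origin: centre of its underside; z up along the teat, x along the shield. Heights over the origin: button 0 to 16 mm (30 mm diameter at the foot, 24 above); flat shield 16 to 21 mm, 50 mm long (x), 34 wide (y), straight long sides, round ends; teat 18 mm diameter, to 51 mm. Same after half a turn. 25 mm free beside the long sides.
- pacifier_green: sage-green silicone pacifier, 25 g, standing teat up on the tray. Origin: centre of its underside; z up along the teat, x along the shield. Heights over the origin: button 0 to 16 mm (30 mm diameter at the foot, 24 above); flat shield 16 to 21 mm, 50 mm long (x), 34 wide (y), straight long sides, round ends; teat 18 mm diameter, to 51 mm. Same after half a turn. 25 mm free beside the long sides.
- pacifier_blue: blue silicone pacifier, 25 g, standing teat up on the tray. Origin: centre of its underside; z up along the teat, x along the shield. Heights over the origin: button 0 to 16 mm (30 mm diameter at the foot, 24 above); flat shield 16 to 21 mm, 50 mm long (x), 34 wide (y), straight long sides, round ends; teat 18 mm diameter, to 51 mm. Same after half a turn. 25 mm free beside the long sides.
- pacifier_coral: coral-red silicone pacifier, 25 g, standing teat up on the tray. Origin: centre of its underside; z up along the teat, x along the shield. Heights over the origin: button 0 to 16 mm (30 mm diameter at the foot, 24 above); flat shield 16 to 21 mm, 50 mm long (x), 34 wide (y), straight long sides, round ends; teat 18 mm diameter, to 51 mm. Same after half a turn. 25 mm free beside the long sides.
- case_cream: cream open case base, 80 g, loose on the dresser: oblong dish with round ends, outside 76 mm long (x), 54 wide (y), inside 70 by 48, flat floor 3 mm thick, rim 9 mm high, small dark tab at the +x end. Origin: centre of its underside; z up, x lengthways. A pacifier in it has its shield 10 mm above the rim.
- case_green: sage-green open case base, 80 g, loose on the dresser: oblong dish with round ends, outside 76 mm long (x), 54 wide (y), inside 70 by 48, flat floor 3 mm thick, rim 9 mm high, small dark tab at the +x end. Origin: centre of its underside; z up, x lengthways. A pacifier in it has its shield 10 mm above the rim.
- case_blue: blue open case base, 80 g, loose on the dresser: oblong dish with round ends, outside 76 mm long (x), 54 wide (y), inside 70 by 48, flat floor 3 mm thick, rim 9 mm high, small dark tab at the +x end. Origin: centre of its underside; z up, x lengthways. A pacifier in it has its shield 10 mm above the rim.
- case_coral: coral-red open case base, 80 g, loose on the dresser: oblong dish with round ends, outside 76 mm long (x), 54 wide (y), inside 70 by 48, flat floor 3 mm thick, rim 9 mm high, small dark tab at the +x end. Origin: centre of its underside; z up, x lengthways. A pacifier in it has its shield 10 mm above the rim.
- ramekin: white ceramic ramekin full of small plastic clips, on the tray: 86 mm diameter, 47 mm high with the clips, 260 g, loose. Origin: centre of its underside. A bystander.
- tongs: stainless steel pacifier tongs lying on the tray: 132 mm long (x), 35 wide, 11 high, 45 g, loose. Origin: their middle, 1 mm under them. A bystander. The tray itself: fixed, rounded, dark grey woven plastic, 284 by 400 mm, floor 5 mm and rim 33 mm above the dresser; a yellow snack box 53 mm high stands on it too.
Not all that is in view belongs to the job. What is meant by the pacifier_cream is not black, and is the larger of those in its own colour. Of the things shaped like the pacifier_green, the green one is meant.

How it is judged:
At the end, for the whole second after the job is handed in: Each pacifier stands at rest, upright within 7 degrees, on the floor of its own colour's case, within 10 mm of the case's centre, shield within 20 degrees of the case's length; every case flat on the dresser; tongs and ramekin (upright) within 25 mm of where they began (horizontal distance between pacifier_cream and case_cream below 0.01 m and z of pacifier_cream in the frame of case_cream between 0 and 0.006 m and angle between each of pacifier_cream, pacifier_green, pacifier_blue, pacifier_coral's own z axis and vertical below 0.12 rad and angle between the x axis of pacifier_cream and the x axis of case_cream, either way round below 0.35 rad and height (world z) of each of case_cream, case_green, case_blue, case_coral below 0.004 m and angle between each of case_cream, case_green, case_blue, case_coral's own z axis and vertical below 0.08 rad and linear speed of each of pacifier_cream, case_cream, pacifier_green, case_green, pacifier_blue, case_blue, pacifier_coral, case_coral below 0.02 m/s and angular speed of each of pacifier_cream, pacifier_green, pacifier_blue, pacifier_coral below 0.2 rad/s and horizontal distance between pacifier_green and case_green below 0.01 m and z of pacifier_green in the frame of case_green between 0 and 0.006 m and angle between the x axis of pacifier_green and the x axis of case_green, either way round below 0.35 rad and horizontal distance between pacifier_blue and case_blue below 0.01 m and z of pacifier_blue in the frame of case_blue between 0 and 0.006 m and angle between the x axis of pacifier_blue and the x axis of case_blue, either way round below 0.35 rad and horizontal distance between pacifier_coral and case_coral below 0.01 m and z of pacifier_coral in the frame of case_coral between 0 and 0.006 m and angle between the x axis of pacifier_coral and the x axis of case_coral, either way round below 0.35 rad and distance of each of ramekin, tongs from where it was at the start of the episode below 0.025 m and angle between ramekin's own z axis and vertical below 0.2 rad); the robot touches nothing.
It fails at once if the fingers touch a pacifier's teat (contact force between the fingers and pacifier_cream_c0 above 0.3 N or contact force between the fingers and pacifier_green_c0 above 0.3 N or contact force between the fingers and pacifier_blue_c0 above 0.3 N or contact force between the fingers and pacifier_coral_c0 above 0.3 N).
It fails at once if the ramekin or the tongs are pushed more than 25 mm from their place, or the ramekin is tipped (distance of any of ramekin, tongs from where it was at the start of the episode above 0.025 m or angle between ramekin's own z axis and vertical above 0.3 rad).
It also fails if it takes over 109 s, if anything falls off the work surface, if the arm or the gripper's body presses on something with over 40 N, if the wrist force passes 120 N, or if a joint passes its speed limit or range.

## Working session

There is one attempt and no reset: what is moved stays moved. The work goes in short steps, Python scripts to look and compute and a shell command to move; the robot and the scene stay as the last step left them, time stands still between calls to the robot, and variables do not carry over. Pictures are saved under pics/ and viewed, and the job is handed in when it is done.

```bash
ls; mkdir -p pics
python3 - <<'E'
from plant import ctrl
import cv2
print(ctrl.get_state(), ctrl.grasp_offset)
for n in ["scene","top","wrist"]:
    c=ctrl.get_calibration(n); print(n,c)
for n in ["scene","top","wrist"]:
    cv2.imwrite(f"pics/{n}0.png",ctrl.read_camera(n)[:,:,::-1])
E
```

```text
pics
{'time': 0.0, 'qpos': array([ 1.07098384e+00,  2.87201599e-01,  1.57821064e+00,  2.24076761e-05,
        1.27860406e+00, -1.50008829e-01]), 'dq': array([-6.49488593e-04, -3.15754455e-05, -2.43107536e-05,  2.21790553e-04,
        1.28076185e-03, -9.23123087e-05]), 'joint_efforts': array([ 1.21782821e-03, -4.05982697e+01, -2.92623317e+01, -1.52655548e-04,
        5.68931369e-03,  1.21932928e-06]), 'eef_pos': array([0.23097853, 0.6335355 , 0.22990501]), 'tcp_rot': array([ 8.19364839e-01,  5.73271132e-01, -1.09035956e-03,  5.28907392e-04]), 'contact_force': array([-0.43585728, -0.25237167,  0.00255189]), 'wrist_torque': array([0.00305033, 0.03896207, 0.00591065]), 'opening': 1.0028249322697094} -0.0187
scene {'mtx': array([[461.27879312,   0.        , 309.5791053 ],
       [  0.        , 461.27879312, 236.74985448],
       [  0.        ,   0.        ,   1.        ]]), 'k1': -0.046042932659539425, 'R': array([[-0.71058771,  0.70348635, -0.01311761],
       [ 0.44874925,  0.4387622 , -0.77853185],
       [-0.54193101, -0.55910168, -0.627468  ]]), 't': array([ 0.36465217, -0.22940131, 
[... 262 characters left out ...]

       [-0.98507749, -0.03164018, -0.16917815],
       [ 0.16966344, -0.01332011, -0.98541204]]), 't': array([0.00742947, 0.53895075, 1.03215354])}
wrist {'mtx': array([[332.60527839,   0.        , 333.13226087],
       [  0.        , 332.60527839, 239.61586964],
       [  0.        ,   0.        ,   1.        ]]), 'k1': -0.025662023771191343, 'hand_eye': array([[ 9.99999370e-01, -1.12189874e-03,  2.25226294e-05,
        -7.78977308e-05],
       [ 1.05781307e-03,  9.49194411e-01,  3.14688499e-01,
        -8.03926168e-02],
       [-3.74426984e-04, -3.14688277e-01,  9.49195000e-01,
        -1.41378529e-01],
       [ 0.00000000e+00,  0.00000000e+00,  0.00000000e+00,
         1.00000000e+00]])}
```

View pics/top0.png

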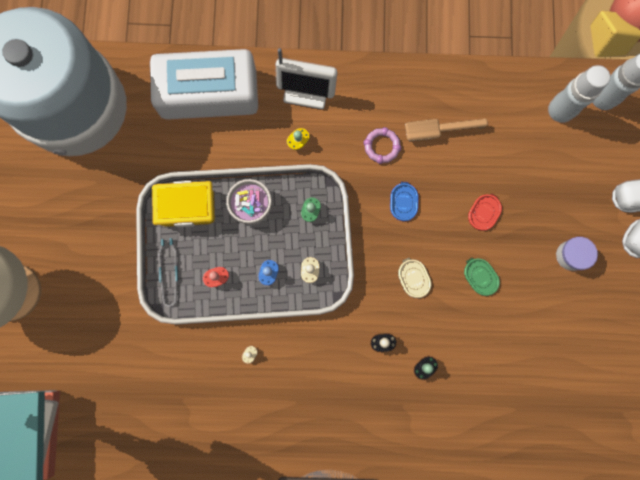

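View pics/scene0.png

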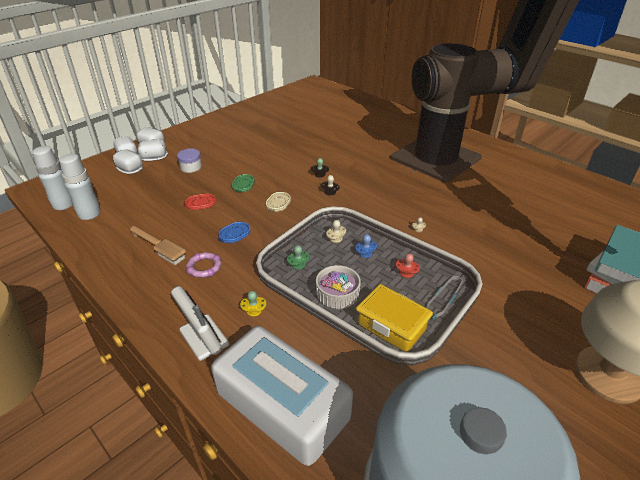

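View pics/wrist0.png

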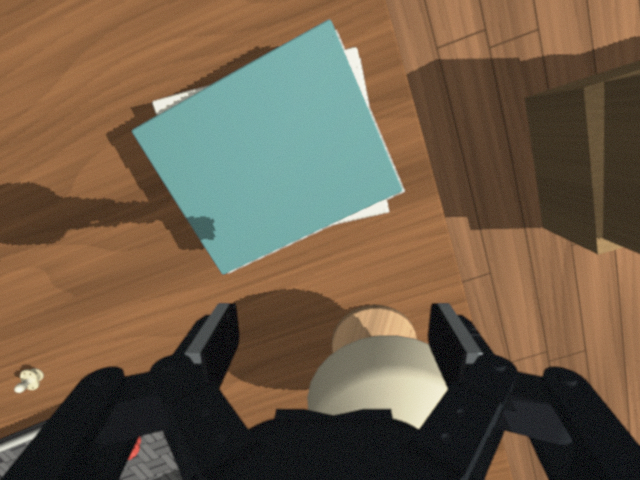

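Candidates, from the top view:
- Cream: (310,268) on the tray, a smaller one at (250,355), and a black one with a cream teat at (384,343). The one at (310,268) fits, being larger and not black.
- Green: (311,209) on the tray, a black one with a green teat at (427,368), and a yellow one with a teal teat at (298,139). The one at (311,209) fits, being the only green one.

I'll confirm both in one crop and measure.

```bash
cat > h.py <<'E'
import numpy as np, cv2
from plant import ctrl
from scipy.spatial.transform import Rotation as R
def cam(n,st=None):
    c=ctrl.get_calibration(n); K=c["mtx"];k1=c["k1"]
    if n=="wrist":
        H=c["hand_eye"]; Rt=R.from_quat(st["tcp_rot"]).as_matrix()
        Rc=Rt@H[:3,:3]; o=Rt@H[:3,3]+st["eef_pos"]   # cam->world
    else:
        Rc=c["R"].T; o=-Rc@c["t"]
    return K,k1,Rc,o
def rays(C,px):
    K,k1,Rc,o=C
    px=np.asarray(px,float).reshape(-1,2)
    d=cv2.undistortPoints(px.reshape(-1,1,2),K,np.array([k1,0,0,0,0.])).reshape(-1,2)
    return np.c_[d,np.ones(len(d))]@Rc.T
def plane(C,px,z):
    d=rays(C,px); o=C[3]
    return (o+d*((z-o[2])/d[:,2])[:,None])
def proj(C,X):
    K,k1,Rc,o=C
    p=(np.atleast_2d(X)-o)@Rc; s=p[:,:2]/p[:,2:]; r2=(s**2).sum(1,keepdims=True)
    return s*(1+k1*r2)@np.diag([K[0,0],K[1,1]])+K[:2,2]
E
python3 - <<'E'
import cv2
from h import *
im=cv2.imread("pics/top0.png")
c=im[120:395,190:520]; cv2.imwrite("pics/crop0.png",cv2.resize(c,None,fx=2.18,fy=2.18,interpolation=cv2.INTER_CUBIC))
C=cam("top"); print(C[3])
for n,p,z in [("cream",(310,268),.025),("green",(311,211),.025),("blue",(268,273),.025),("coral",(215,277),.025),("ccream",(415,279),.006),("cgreen",(482,277),.006),("cblue",(405,202),.006),("ccoral",(485,212),.006),("ram",(249,201),.05),("tongsa",(168,240),.01),("tongsb",(168,305),.01)]:
    print(n,plane(C,[p],z).round(3))
E
```

```text
[0.35557463 0.03822599 1.10813785]
cream [[0.482 0.05  0.025]]
green [[0.594 0.051 0.025]]
blue [[0.47  0.13  0.025]]
coral [[0.459 0.231 0.025]]
ccream [[ 0.469 -0.157  0.006]]
cgreen [[ 0.477 -0.289  0.006]]
cblue [[ 0.623 -0.136  0.006]]
ccoral [[ 0.608 -0.297  0.006]]
ram [[0.605 0.171 0.05 ]]
tongsa [[0.53 0.33 0.01]]
tongsb [[0.404 0.32  0.01 ]]
```

View pics/crop0.png

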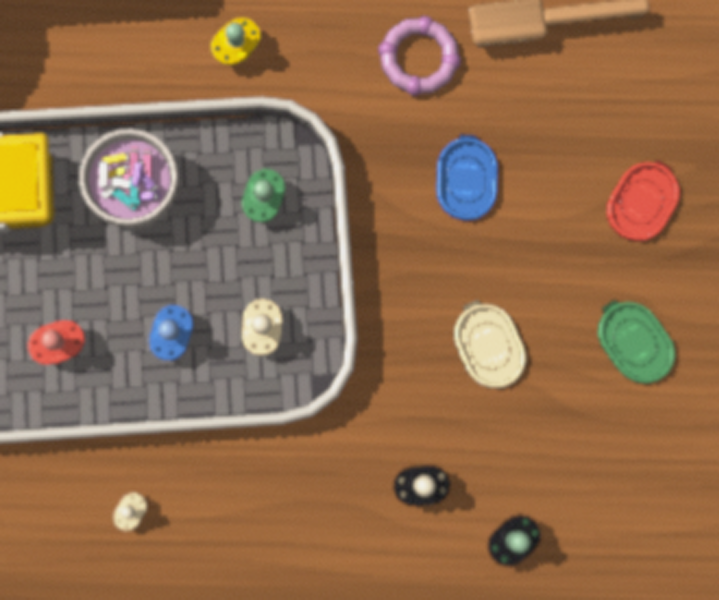

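The crop confirms both choices: the full-size cream pacifier at (310,268) and the green one at (311,209) on the tray. The small cream, black/cream, black/green and yellow/teal pacifiers stay where they are. Next I'll move the wrist camera over the tray.

```bash
python3 -m jog '[{"grip":0,"xyz":[-0.366,0.440,0.0],"dr":[0,0,-0.35]},{"grip":0,"xyz":[-0.366,0.440,0.0],"dr":[0,0,-0.35]},{"grip":0,"xyz":[-0.366,0.440,0.0],"dr":[0,0,-0.35]},{"grip":0,"xyz":[-0.366,0.440,0.0],"dr":[0,0,-0.35]},{"grip":0,"xyz":[-0.366,0.440,0.0],"dr":[0,0,-0.35]},{"grip":0,"xyz":[-0.366,0.440,0.0],"dr":[0,0,-0.35]},{"grip":0,"xyz":[-0.366,0.440,0.0],"dr":[0,0,-0.35]},{"grip":0,"xyz":[-0.366,0.440,0.0],"dr":[0,0,-0.35]},{"grip":0,"xyz":[-0.366,0.440,0.0],"dr":[0,0,-0.35]},{"grip":0,"xyz":[-0.366,0.440,0.03],"dr":[0,0,-0.35]},{"grip":0,"xyz":[-0.366,0.440,0.03],"dr":[0,0,-0.35]},{"grip":0,"xyz":[-0.366,0.440,0.03],"dr":[0,0,-0.35]}]'
```

```text
time: 1.15
eef_pos: [0.4825, 0.2015, 0.2124]
tcp_rot: [0.707, 0.707, 0.0, 0.0]
contact_force: [0.2, 0.1, 0.0]
opening: 1.004
```

```bash
python3 -m jog '[{"grip":0.43,"xyz":[-0.06,0.035,0.01],"dr":[0,0,0]},{"grip":0.43,"xyz":[-0.06,0.035,0.01],"dr":[0,0,0]},{"grip":0.43,"xyz":[-0.06,0.035,0.01],"dr":[0,0,0]},{"grip":0.43,"xyz":[-0.06,0.035,0.01],"dr":[0,0,0]}]' 35
python3 - <<'E'
from h import *
import pickle
st=ctrl.get_state(); im=ctrl.read_camera("wrist")[:,:,::-1].copy()
cv2.imwrite("pics/w1.png",im); pickle.dump(st,open("w1.pkl","wb")); print(st["eef_pos"],st["opening"])
E
```

```text
time: 1.48
eef_pos: [0.5171, 0.1422, 0.2019]
tcp_rot: [0.708, 0.706, -0.0, -0.001]
contact_force: [0.3, 0.5, -0.9]
opening: 0.575
[0.51711852 0.14220215 0.20187209] 0.5751990849509928
```

View pics/w1.png

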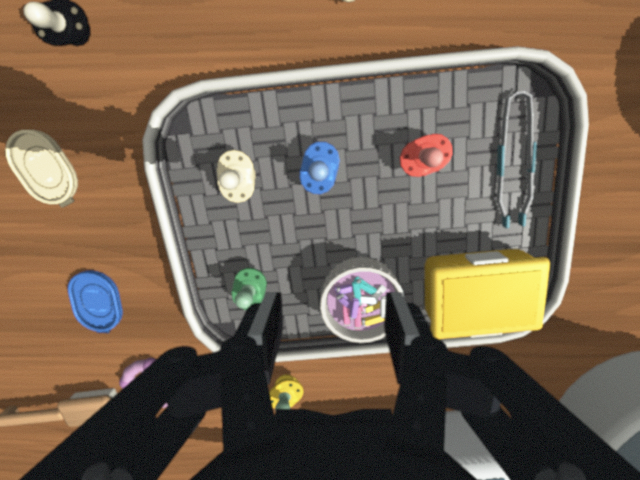

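The wrist view shows cream at (235,176), blue at (320,167), coral at (427,155) and green at (248,289), plus the cream case at (42,167) and the blue case at (95,300).

```bash
cat > seg.py <<'E'
from h import *
HS={"cream":((15,20,140),(32,130,255)),"green":((55,80,40),(85,255,255)),"blue":((100,110,60),(120,255,255)),"coral":((0,120,90),(6,255,255))}
def blobs(im,col,z,C,amin=60):
    hsv=cv2.cvtColor(im,cv2.COLOR_BGR2HSV); m=cv2.inRange(hsv,*HS[col])
    if col=="coral": m|=cv2.inRange(hsv,(175,120,90),(180,255,255))
    m=cv2.morphologyEx(m,cv2.MORPH_CLOSE,np.ones((3,3)))
    cs,_=cv2.findContours(m,cv2.RETR_EXTERNAL,cv2.CHAIN_APPROX_NONE)
    out=[]
    for c in cs:
        if cv2.contourArea(c)<amin: continue
        c=cv2.convexHull(c)
        P=plane(C,c.reshape(-1,2),z)[:,:2]
        (cx,cy),(w,h),a=cv2.minAreaRect((P*1000).astype(np.float32))
        if w<h: w,h,a=h,w,a+90
        out.append((c.reshape(-1,2).mean(0).round().tolist(),round(cx),round(cy),round(w),round(h),round((a+90)%180-90)))
    return out
E
python3 - <<'E'
from seg import *
import pickle
st=pickle.load(open("w1.pkl","rb"))
for n,C in (("w1",cam("wrist",st)),("top0",cam("top"))):
    im=cv2.imread(f"pics/{n}.png")
    for c in HS:
        for z in (.026,.009):
            for b in blobs(im,c,z,C):
                if 30<b[3]<95 and b[4]>25: print(n,c,z,b)
E
```

```text
w1 cream 0.026 ([236.0, 178.0], 478, 51, 51, 36, -9)
w1 cream 0.026 ([39.0, 170.0], 470, -138, 75, 61, 51)
w1 cream 0.009 ([236.0, 178.0], 481, 46, 54, 38, -9)
w1 cream 0.009 ([39.0, 170.0], 472, -153, 79, 64, 51)
w1 green 0.026 ([250.0, 287.0], 592, 53, 42, 34, -14)
w1 green 0.009 ([250.0, 287.0], 601, 48, 44, 35, -14)
w1 blue 0.026 ([92.0, 298.0], 612, -117, 74, 55, -2)
w1 blue 0.026 ([318.0, 168.0], 471, 129, 48, 34, -14)
w1 blue 0.009 ([92.0, 298.0], 621, -131, 78, 58, -2)
w1 blue 0.009 ([318.0, 168.0], 472, 128, 51, 35, -14)
w1 coral 0.026 ([425.0, 152.0], 459, 228, 49, 35, -71)
w1 coral 0.009 ([425.0, 152.0], 460, 233, 52, 37, -71)
top0 cream 0.026 ([414.0, 276.0], 470, -151, 80, 57, 24)
top0 cream 0.009 ([414.0, 276.0], 472, -154, 81, 58, 24)
top0 green 0.026 ([481.0, 278.0], 477, -281, 77, 53, 33)
top0 green 0.026 ([310.0, 208.0], 598, 52, 47, 33, -12)
top0 green 0.009 ([481.0, 278.0], 479, -286, 78, 54, 33)
top0 green 0.009 ([310.0, 208.0], 602, 53, 47, 33, -12)
top0 blue 0.026 ([268.0, 272.0], 471, 130, 48, 33, -16)
top0 blue 0.026 ([405.0, 202.0], 620, -131, 75, 51, 1)
top0 blue 0.009 ([268.0, 272.0], 473, 132, 49, 33, -16)
top0 blue 0.009 ([405.0, 202.0], 624, -134, 76, 52, 1)
top0 coral 0.026 ([215.0, 277.0], 460, 230, 48, 36, -61)
top0 coral 0.026 ([485.0, 213.0], 604, -291, 78, 55, -33)
top0 coral 0.026 ([624.0, 10.0], 1038, -589, 60, 58, -3)
top0 coral 0.009 ([215.0, 277.0], 461, 233, 49, 36, -61)
top0 coral 0.009 ([485.0, 213.0], 608, -296, 79, 56, -33)
top0 coral 0.009 ([624.0, 10.0], 1049, -599, 61, 59, -3)
```

Run:
```python
import cv2,numpy as np
im=cv2.imread("pics/w1.png")
t=[cv2.resize(im[y-32:y+32,x-48:x+48],(384,256),interpolation=cv2.INTER_CUBIC) for x,y in [(235,176),(320,167),(427,155),(248,289)]]
cv2.imwrite("pics/crop1.png",np.vstack([np.hstack(t[:2]),np.hstack(t[2:])]))
```

```text
(no output)
```

View pics/crop1.png

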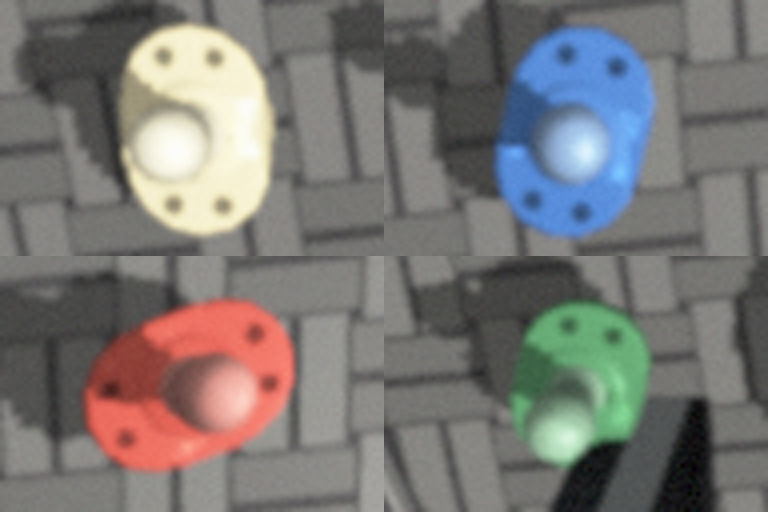

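The crops show the shield holes clearly, so I'll take centres and axes from them. The green shield's far end is hidden by a finger, so its centre comes from its two near holes plus half the spacing.

```bash
cat > go.py <<'E'
import sys
from h import *
# usage: go.py x y z yaw_deg(of tool x axis): prints tool-frame shift and turn, from measured pose
x,y,z,a=map(float,sys.argv[1:5])
st=ctrl.get_state(); Rt=R.from_quat(st["tcp_rot"]).as_matrix()
d=Rt.T@(np.array([x,y,z])-st["eef_pos"])
c,s=np.cos(np.radians(a)),np.sin(np.radians(a))
best=None
for g in (1,-1):
    T=np.array([[g*c,g*s,0],[g*s,-g*c,0],[0,0,-1.]])
    rv=R.from_matrix(Rt.T@T).as_rotvec()
    print("flip" if g<0 else "same","xyz",d.round(4),"dr",rv.round(3),"dist rows",np.ceil(np.linalg.norm(d)/.0417),"rot rows",np.ceil(np.linalg.norm(rv)/.125),"q6",round(st["qpos"][5],2))
E
python3 - <<'E'
from h import *
import pickle
C=cam("wrist",pickle.load(open("w1.pkl","rb")))
for n,c,e in [("cream",(235.5,176.75),(9,149)),("blue",(319.6,168.3),(-35.5,145.5)),("coral",(426.5,155.5),(143,-55.5)),("green",(247.2,293.8),(-11,45))]:
    c=np.array(c);e=np.array(e)/np.linalg.norm(e)*18
    P=plane(C,[c,c-e,c+e],.026); v=P[2]-P[1]
    print(n,(P[0]*1000).round(1),np.degrees(np.arctan2(v[1],v[0])).round(1),np.linalg.norm(v).round(4))
E
python3 go.py 0.48 0.051 0.10 93
```

```text
cream [478.4  49.6  26. ] -1.9 0.0339
blue [471.  129.5  26. ] -14.8 0.0335
coral [459.5 229.2  26. ] 111.2 0.0326
green [601.9  50.2  26. ] -17.1 0.0434
same xyz [-0.0924 -0.0365  0.1022] dr [-0.001 -0.    -0.053] dist rows 4.0 rot rows 1.0 q6 -1.49
flip xyz [-0.0924 -0.0365  0.1022] dr [-1.000e-03  2.000e-03  3.088e+00] dist rows 4.0 rot rows 25.0 q6 -1.49
```

Measurements, in mm and degrees:

| Pacifier | x | y | Axis |
|---|---|---|---|
| cream | 478 | 50 | -2 |
| blue | 471 | 129.5 | -15 |
| coral | 460 | 229 | 111 |
| green | about 598 | 51 | about -14 |

For green I scaled the half spacing to the 33.5 mm seen on the others, and this agrees with the top view. I'll start with cream and go above it.

```bash
python3 -m jog '[{"grip":0.43,"xyz":[-0.0925,-0.0385,0.0],"dr":[0,0,0.035]},{"grip":0.43,"xyz":[-0.0925,-0.0385,0.0],"dr":[0,0,0.035]},{"grip":0.43,"xyz":[-0.0925,-0.0385,0.112],"dr":[0,0,0.035]},{"grip":0.43,"xyz":[-0.0925,-0.0385,0.112],"dr":[0,0,0.035]},{"grip":0.43,"xyz":[-0.0925,-0.0385,0.112],"dr":[0,0,0.035]},{"grip":0.43,"xyz":[-0.0925,-0.0385,0.112],"dr":[0,0,0.035]},{"grip":0.43,"xyz":[-0.0925,-0.0385,0.112],"dr":[0,0,0.035]}]'
python3 go.py 0.4785 0.0497 0.0125 88
cat > look.py <<'E'
import sys
from h import *
import pickle
n=sys.argv[1]
st=ctrl.get_state(); im=ctrl.read_camera("wrist")[:,:,::-1].copy()
cv2.imwrite(f"pics/{n}.png",im); pickle.dump(st,open(n+".pkl","wb")); print(st["eef_pos"].round(4),round(st["opening"],3),st["time"])
E
python3 look.py w2
```

```text
time: 2.12
eef_pos: [0.477, 0.0522, 0.0896]
tcp_rot: [0.719, 0.695, -0.001, -0.002]
contact_force: [0.4, -0.5, 0.8]
opening: 0.576
same xyz [-0.0025  0.0019  0.0771] dr [-0.004 -0.001  0.002] dist rows 2.0 rot rows 1.0 q6 -1.64
flip xyz [-0.0025  0.0019  0.0771] dr [ 1.00e-03 -6.00e-03 -3.14e+00] dist rows 2.0 rot rows 26.0 q6 -1.64
[0.477  0.0522 0.0896] 0.576 2.1167
```

View pics/w2.png

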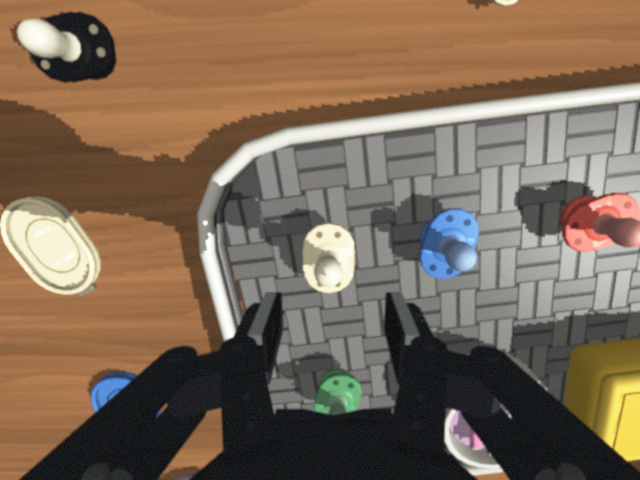

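The pose is well aligned: the cream shield is at about (329,258), midway between the finger tips at (270,310) and (397,310). I'll check the point numerically before going down.

```bash
python3 - <<'E'
from h import *
import pickle
C=cam("wrist",pickle.load(open("w2.pkl","rb")))
print(plane(C,[(329,258),(329,225),(330,292)],.026).round(4))
E
python3 go.py 0.4785 0.0497 0.0125 88
```

```text
[[0.477  0.0493 0.026 ]
 [0.4544 0.0501 0.026 ]
 [0.502  0.049  0.026 ]]
same xyz [-0.0024 -0.0006  0.0792] dr [ 0.001 -0.     0.002] dist rows 2.0 rot rows 1.0 q6 -1.64
flip xyz [-0.0024 -0.0006  0.0792] dr [ 0.00e+00  2.00e-03 -3.14e+00] dist rows 2.0 rot rows 26.0 q6 -1.64
```

```bash
python3 -m jog '[{"grip":0.43,"xyz":[-0.0025,-0.0005,0.025],"dr":[0,0,0]},{"grip":0.43,"xyz":[-0.0025,-0.0005,0.05],"dr":[0,0,0]},{"grip":0.43,"xyz":[-0.0025,-0.0005,0.068],"dr":[0,0,0]},{"grip":0.43,"xyz":[-0.0025,-0.0005,0.079],"dr":[0,0,0]},{"grip":0.43,"xyz":[-0.0025,-0.0005,0.079],"dr":[0,0,0]},{"grip":0.43,"xyz":[-0.0025,-0.0005,0.079],"dr":[0,0,0]}]'
python3 go.py 0.4785 0.0497 0.0125 88
```

```text
time: 2.67
eef_pos: [0.4795, 0.0488, 0.0131]
tcp_rot: [0.719, 0.695, 0.001, 0.001]
contact_force: [0.3, -0.2, 0.9]
opening: 0.572
same xyz [ 0.0008 -0.001   0.0006] dr [0.003 0.    0.001] dist rows 1.0 rot rows 1.0 q6 -1.65
flip xyz [ 0.0008 -0.001   0.0006] dr [-0.     0.004 -3.141] dist rows 1.0 rot rows 26.0 q6 -1.65
```

```bash
python3 -m jog '[{"grip":0.7,"xyz":[0.0005,-0.0005,0.0005],"dr":[0,0,0]},{"grip":0.7,"xyz":[0.0005,-0.0005,0.0005],"dr":[0,0,0]},{"grip":0.7,"xyz":[0.0005,-0.0005,0.0005],"dr":[0,0,0]},{"grip":0.7,"xyz":[0.0005,-0.0005,0.0005],"dr":[0,0,0]},{"grip":0.7,"xyz":[0.0005,-0.0005,0.0005],"dr":[0,0,0]},{"grip":0.7,"xyz":[0.0005,-0.0005,0.0005],"dr":[0,0,0]}]' 35
python3 look.py w3
```

```text
time: 3.17
eef_pos: [0.4795, 0.0491, 0.0133]
tcp_rot: [0.719, 0.695, 0.002, 0.001]
contact_force: [-0.5, 1.1, 6.3]
opening: 0.386
[0.4795 0.0491 0.0133] 0.386 3.1667
```

View pics/w3.png

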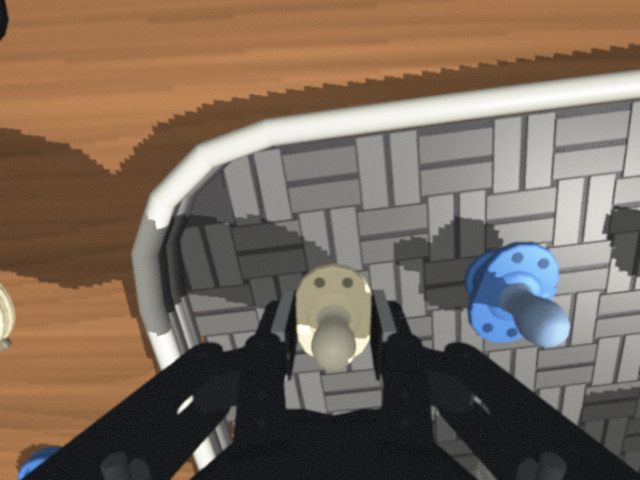

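Cream is gripped across the shield (opening 0.386, about 33 mm) and the teat at (333,340) is clear of the pads. I'll lift, then refine the case pose.

```bash
python3 -m jog '[{"grip":0.7,"xyz":[0,0,-0.03],"dr":[0,0,0]},{"grip":0.7,"xyz":[0,0,-0.06],"dr":[0,0,0]},{"grip":0.7,"xyz":[0,0,-0.095],"dr":[0,0,0]},{"grip":0.7,"xyz":[0,0,-0.095],"dr":[0,0,0]}]'
cat > case.py <<'E'
import sys,pickle
from seg import *
# case pose from mask on a picture: filled hull, rectified to z=9mm, moments
def case(n,C,col):
    im=cv2.imread(f"pics/{n}.png"); hsv=cv2.cvtColor(im,cv2.COLOR_BGR2HSV); m=cv2.inRange(hsv,*HS[col])
    if col=="coral": m|=cv2.inRange(hsv,(175,120,90),(180,255,255))
    m=cv2.morphologyEx(m,cv2.MORPH_CLOSE,np.ones((5,5)))
    for c in cv2.findContours(m,cv2.RETR_EXTERNAL,cv2.CHAIN_APPROX_NONE)[0]:
        if cv2.contourArea(c)<300: continue
        P=plane(C,cv2.convexHull(c).reshape(-1,2),.007)[:,:2]*1000
        M=cv2.moments(P.astype(np.float32).reshape(-1,1,2)); 
        a=.5*np.arctan2(2*M["mu11"],M["mu20"]-M["mu02"])
        x,y=M["m10"]/M["m00"],M["m01"]/M["m00"]
        if y<-60: print(n,col,"xy",round(x,1),round(y,1),"ang",round(np.degrees(a)),"area",round(M["m00"]),"expect 3477", c.reshape(-1,2).mean(0).round())
if __name__=="__main__":
    for n in sys.argv[1:]:
        C=cam("top") if n.startswith("top") else cam("wrist",pickle.load(open(n+".pkl","rb")))
        for c in HS: case(n,C,c)
E
python3 case.py top0 w1 w2; python3 go.py 0.471 -0.155 0.1 114
```

```text
time: 3.55
eef_pos: [0.4825, 0.0485, 0.1137]
tcp_rot: [0.719, 0.695, 0.005, 0.005]
contact_force: [1.8, -0.1, 1.3]
opening: 0.388
top0 cream xy 471.2 -154.5 ang 22 area 3789 expect 3477 [414. 278.]
top0 cream xy 783.1 -206.2 ang -81 area 4599 expect 3477 [443. 127.]
top0 cream xy 1006.8 -512.8 ang -33 area 10211 expect 3477 [583.  30.]
top0 green xy 477.8 -287.1 ang 37 area 3358 expect 3477 [481. 276.]
top0 blue xy 624.2 -134.2 ang -2 area 3368 expect 3477 [404. 201.]
top0 coral xy 607.9 -296.3 ang -32 area 3637 expect 3477 [485. 212.]
top0 coral xy 1055.1 -605.6 ang 49 area 2457 expect 3477 [628.  10.]
w1 cream xy 787.3 -224.3 ang -73 area 5504 expect 3477 [ 57. 412.]
w1 cream xy 471.8 -153.6 ang 34 area 4061 expect 3477 [ 42. 169.]
w1 cream xy 335.4 -116.2 ang 67 area 608 expect 3477 [44. 15.]
w1 blue xy 621.8 -132.8 ang -8 area 3756 expect 3477 [ 95. 301.]
w2 cream xy 470.7 -153.6 ang 32 area 4078 expect 3477 [ 50. 247.]
w2 cream xy 338.2 -117.0 ang 70 area 721 expect 3477 [48. 43.]
w2 blue xy 597.3 -142.6 ang -49 area 830 expect 3477 [110. 389.]
same xyz [-0.2037 -0.0046  0.0139] dr [ 0.014  0.004 -0.454] dist rows 5.0 rot rows 4.0 q6 -1.65
flip xyz [-0.2037 -0.0046  0.0139] dr [ 0.006 -0.019  2.688] dist rows 5.0 rot rows 22.0 q6 -1.65
```

```bash
python3 -m jog '[{"grip":0.7,"xyz":[-0.204,-0.008,-0.01],"dr":[0,0,-0.49]},{"grip":0.7,"xyz":[-0.204,-0.008,-0.01],"dr":[0,0,-0.49]},{"grip":0.7,"xyz":[-0.204,-0.008,-0.01],"dr":[0,0,-0.49]},{"grip":0.7,"xyz":[-0.204,-0.008,-0.01],"dr":[0,0,-0.49]},{"grip":0.7,"xyz":[-0.204,-0.008,-0.01],"dr":[0,0,-0.49]},{"grip":0.7,"xyz":[-0.204,-0.008,-0.01],"dr":[0,0,-0.49]},{"grip":0.7,"xyz":[-0.204,-0.008,-0.01],"dr":[0,0,-0.49]},{"grip":0.7,"xyz":[-0.204,-0.008,-0.01],"dr":[0,0,-0.49]},{"grip":0.7,"xyz":[-0.204,-0.008,-0.01],"dr":[0,0,-0.49]}]'
python3 look.py w4; python3 go.py 0.471 -0.155 0.011 116
```

```text
time: 4.3
eef_pos: [0.462, -0.1539, 0.1157]
tcp_rot: [0.529, 0.848, 0.0, -0.0]
contact_force: [0.4, 0.5, -0.6]
opening: 0.386
[ 0.462  -0.1539  0.1157] 0.386 4.3
same xyz [-0.0054  0.0074  0.1047] dr [-0.    -0.001  0.002] dist rows 3.0 rot rows 1.0 q6 -2.56
flip xyz [-0.0054  0.0074  0.1047] dr [ 2.000e-03 -0.000e+00 -3.139e+00] dist rows 3.0 rot rows 26.0 q6 -2.56
```

View pics/w4.png

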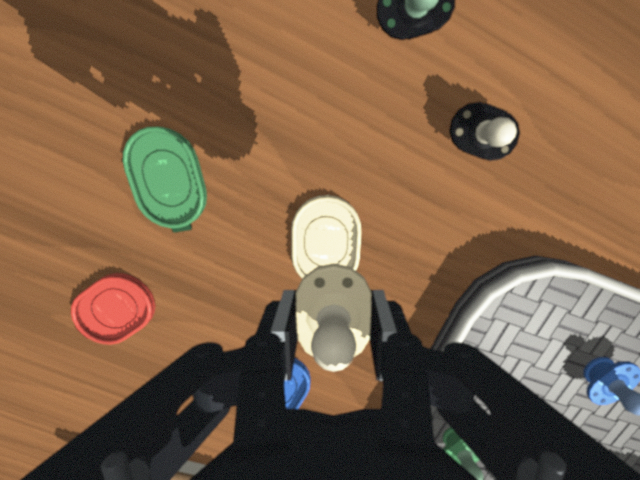

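Cream is held over its case. The case spans columns 293–361 and its axis is close to vertical in the picture, so it lines up with the tool. Its inner outline is centred near (327,240). I'll check this numerically, along with the green and coral cases.

```bash
python3 - <<'E'
from h import *
import pickle
st=pickle.load(open("w4.pkl","rb"));C=cam("wrist",st)
def sh(t,px,z):
    P=plane(C,px,z); T=R.from_quat(st["tcp_rot"]).as_matrix().T@(P-st["eef_pos"]).T
    print(t,(P*1000).round(1).tolist(),"tool xy",(T[:2].T*1000).round(1).tolist())
sh("inner",[(327,240)],.003); sh("sides",[(293,245),(361,245),(293,262),(361,230)],.007); sh("top end",[(326,191)],.009)
E
python3 case.py w4 | grep -v "cream xy [3789]"
```

```text
inner [[468.0, -156.9, 3.0]] tool xy [[-5.4, 4.0]]
sides [[482.4, -179.9, 7.0], [458.7, -131.2, 7.0], [495.8, -174.0, 7.0], [447.6, -137.0, 7.0]] tool xy [[-32.4, 6.9], [21.8, 7.0], [-33.0, 21.5], [21.5, -5.5]]
top end [[431.5, -175.1, 9.0]] tool xy [[-5.7, -36.7]]
w4 cream xy 506.3 -134.9 ang 29 area 8801 expect 3477 [330. 283.]
w4 green xy 477.0 -287.8 ang 35 area 3606 expect 3477 [165. 177.]
w4 blue xy 609.2 -121.7 ang 16 area 1030 expect 3477 [295. 385.]
w4 coral xy 605.2 -296.7 ang -29 area 3774 expect 3477 [112. 309.]
```

Run:
```python
import cv2
im=cv2.imread("pics/w4.png")
cv2.imwrite("pics/crop4.png",cv2.resize(im[170:400,250:420],None,fx=2.6,fy=2.6,interpolation=cv2.INTER_CUBIC))
```

```text
(no output)
```

View pics/crop4.png

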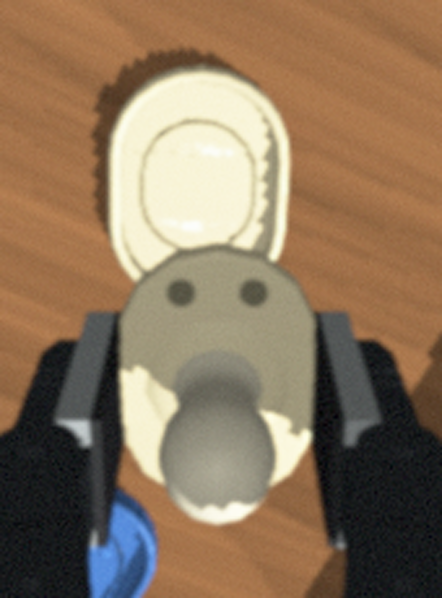

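The measurements agree to about 2 mm. Going down onto the cream case.

```bash
python3 -m jog '[{"grip":0.7,"xyz":[-0.005,0.008,0.03],"dr":[0,0,0]},{"grip":0.7,"xyz":[-0.005,0.008,0.06],"dr":[0,0,0]},{"grip":0.7,"xyz":[-0.005,0.008,0.08],"dr":[0,0,0]},{"grip":0.7,"xyz":[-0.005,0.008,0.093],"dr":[0,0,0]},{"grip":0.7,"xyz":[-0.005,0.008,0.101],"dr":[0,0,0]},{"grip":0.7,"xyz":[-0.005,0.008,0.1035],"dr":[0,0,0]},{"grip":0.7,"xyz":[-0.005,0.008,0.1035],"dr":[0,0,0]},{"grip":0.7,"xyz":[-0.005,0.008,0.1035],"dr":[0,0,0]}]'
python3 look.py w5;  python3 go.py 0.471 -0.155 0.011 116 | head -1
```

```text
time: 5.02
eef_pos: [0.4726, -0.1555, 0.0134]
tcp_rot: [0.529, 0.849, 0.0, 0.001]
contact_force: [0.4, -0.3, 0.1]
opening: 0.387
[ 0.4726 -0.1555  0.0134] 0.387 5.0167
same xyz [ 0.0013 -0.0012  0.0025] dr [0.001 0.002 0.002] dist rows 1.0 rot rows 1.0 q6 -2.55
```

View pics/w5.png

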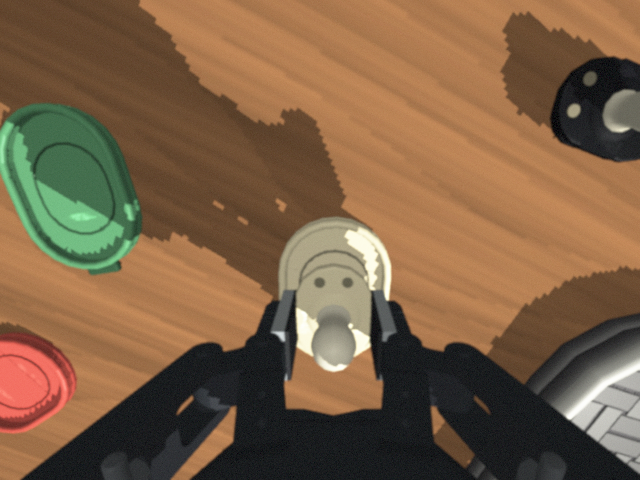

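```bash
python3 - <<'E'
from h import *
import pickle
st=pickle.load(open("w5.pkl","rb"));C=cam("wrist",st)
def sh(t,px,z):
    P=plane(C,px,z); T=R.from_quat(st["tcp_rot"]).as_matrix().T@(P-st["eef_pos"]).T
    print(t,"tool xy",(T[:2].T*1000).round(1).tolist())
sh("case sides",[(279,275),(391,275)],.009); sh("case end",[(335,217)],.009); sh("shield end",[(333,264)],.026); sh("holes",[(320,283),(347,283)],.026)
E
python3 -m jog '[{"grip":0.7,"xyz":[0,0,0.001],"dr":[0,0,0]},{"grip":0.7,"xyz":[0,0,0.002],"dr":[0,0,0]},{"grip":0.7,"xyz":[0,0,0.002],"dr":[0,0,0]}]'
```

```text
case sides tool xy [[-26.4, -14.4], [27.2, -14.4]]
case end tool xy [[0.4, -43.0]]
shield end tool xy [[-0.5, -27.2]]
holes tool xy [[-6.1, -18.4], [5.4, -18.4]]
time: 5.32
eef_pos: [0.4724, -0.1559, 0.0113]
tcp_rot: [0.529, 0.848, 0.0, 0.001]
contact_force: [0.2, 0.4, 1.4]
opening: 0.385
```

```bash
python3 -m jog '[{"grip":0.7,"xyz":[0,-0.002,-0.0005],"dr":[0,0,0]},{"grip":0.7,"xyz":[0,-0.002,0.0002],"dr":[0,0,0]},{"grip":0.7,"xyz":[0,-0.002,0.0002],"dr":[0,0,0]},{"grip":0.43,"xyz":[0,-0.002,0.0002],"dr":[0,0,0]},{"grip":0.43,"xyz":[0,-0.002,0.0],"dr":[0,0,0]},{"grip":0.43,"xyz":[0,-0.002,0.0],"dr":[0,0,0]},{"grip":0.43,"xyz":[0,-0.002,-0.01],"dr":[0,0,0]},{"grip":0.43,"xyz":[0,-0.002,-0.03],"dr":[0,0,0]},{"grip":0.43,"xyz":[0,-0.002,-0.06],"dr":[0,0,0]},{"grip":0.43,"xyz":[0,-0.002,-0.1],"dr":[0,0,0]},{"grip":0.43,"xyz":[0,-0.002,-0.1],"dr":[0,0,0]}]'
python3 look.py w6
```

```text
time: 6.23
eef_pos: [0.4746, -0.159, 0.119]
tcp_rot: [0.529, 0.848, 0.0, 0.007]
contact_force: [0.8, -1.2, -0.1]
opening: 0.565
[ 0.4746 -0.159   0.119 ] 0.565 6.2333
```

View pics/w6.png

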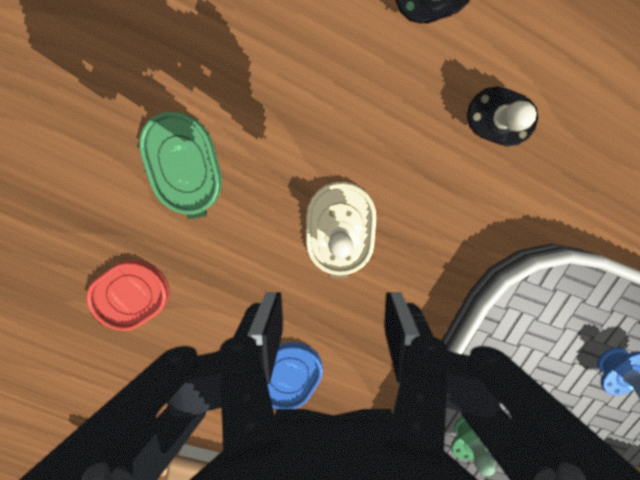

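Cream stands in its case at (341,230), aligned with it. Next is blue, axis -15, so tool yaw 75.

```bash
python3 go.py 0.471 0.1295 0.1 75|head -1
```

```text
same xyz [0.2596 0.1245 0.0145] dr [0.009 0.007 0.717] dist rows 7.0 rot rows 6.0 q6 -2.55
```

```bash
python3 -m jog '[{"grip":0.43,"xyz":[0.2595,0.1235,0.01],"dr":[0,0,0.717]},{"grip":0.43,"xyz":[0.2595,0.1235,0.01],"dr":[0,0,0.717]},{"grip":0.43,"xyz":[0.2595,0.1235,0.01],"dr":[0,0,0.717]},{"grip":0.43,"xyz":[0.2595,0.1235,0.01],"dr":[0,0,0.717]},{"grip":0.43,"xyz":[0.2595,0.1235,0.01],"dr":[0,0,0.717]},{"grip":0.43,"xyz":[0.2595,0.1235,0.01],"dr":[0,0,0.717]},{"grip":0.43,"xyz":[0.2595,0.1235,0.01],"dr":[0,0,0.717]},{"grip":0.43,"xyz":[0.2595,0.1235,0.01],"dr":[0,0,0.717]},{"grip":0.43,"xyz":[0.2595,0.1235,0.01],"dr":[0,0,0.717]},{"grip":0.43,"xyz":[0.2595,0.1235,0.01],"dr":[0,0,0.717]}]'
python3 look.py w7; python3 go.py 0.471 0.1295 0.0128 75|head -1
```

```text
time: 7.12
eef_pos: [0.4657, 0.1321, 0.0997]
tcp_rot: [0.792, 0.61, -0.001, -0.0]
contact_force: [-0.3, -1.2, 0.0]
opening: 0.571
[0.4657 0.1321 0.0997] 0.571 7.1167
same xyz [-0.0002  0.0053  0.0871] dr [-0.001  0.001  0.002] dist rows 3.0 rot rows 1.0 q6 -1.25
```

View pics/w7.png

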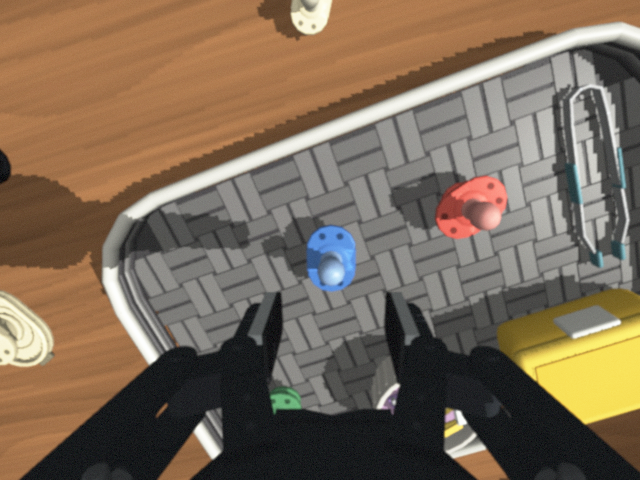

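Blue is at (331,258), its axis vertical in the picture and centred between the fingers.

```bash
cat > sh.py <<'E'
import sys,pickle
from h import *
# sh.py pic z px,py ... : pixel -> world and tool xy at height z (current time pose of that pic)
st=pickle.load(open(sys.argv[1]+".pkl","rb"));C=cam("wrist",st)
px=[tuple(map(float,a.split(","))) for a in sys.argv[3:]]
P=plane(C,px,float(sys.argv[2])); T=R.from_quat(st["tcp_rot"]).as_matrix().T@(P-st["eef_pos"]).T
for p,q,t in zip(px,P,T.T): print(p,"world",(q*1000).round(1),"tool",(t[:2]*1000).round(1))
E
python3 sh.py w7 .026 331,258 331,226 331,291; python3 go.py 0.471 0.1295 0.0128 75|head -1
```

```text
(331.0, 258.0) world [469.4 129.4  26. ] tool [-1.6  4.3]
(331.0, 226.0) world [447.1 135.4  26. ] tool [ -1.5 -18.7]
(331.0, 291.0) world [493.9 122.8  26. ] tool [-1.7 29.8]
same xyz [-0.0002  0.0053  0.0871] dr [-0.001  0.001  0.002] dist rows 3.0 rot rows 1.0 q6 -1.25
```

```bash
python3 -m jog '[{"grip":0.43,"xyz":[-0.001,0.005,0.025],"dr":[0,0,0]},{"grip":0.43,"xyz":[-0.001,0.005,0.05],"dr":[0,0,0]},{"grip":0.43,"xyz":[-0.001,0.005,0.075],"dr":[0,0,0]},{"grip":0.43,"xyz":[-0.001,0.005,0.087],"dr":[0,0,0]},{"grip":0.43,"xyz":[-0.001,0.005,0.087],"dr":[0,0,0]},{"grip":0.43,"xyz":[-0.001,0.005,0.087],"dr":[0,0,0]},{"grip":0.7,"xyz":[-0.001,0.005,0.087],"dr":[0,0,0]},{"grip":0.7,"xyz":[-0.001,0.005,0.087],"dr":[0,0,0]},{"grip":0.7,"xyz":[-0.001,0.005,0.087],"dr":[0,0,0]},{"grip":0.7,"xyz":[-0.001,0.005,0.087],"dr":[0,0,0]},{"grip":0.7,"xyz":[-0.001,0.005,0.087],"dr":[0,0,0]}]'
python3 look.py w8
```

```text
time: 8.08
eef_pos: [0.4726, 0.1285, 0.0149]
tcp_rot: [0.793, 0.609, 0.001, 0.001]
contact_force: [-0.1, -1.4, 4.7]
opening: 0.388
[0.4726 0.1285 0.0149] 0.388 8.0833
```

View pics/w8.png

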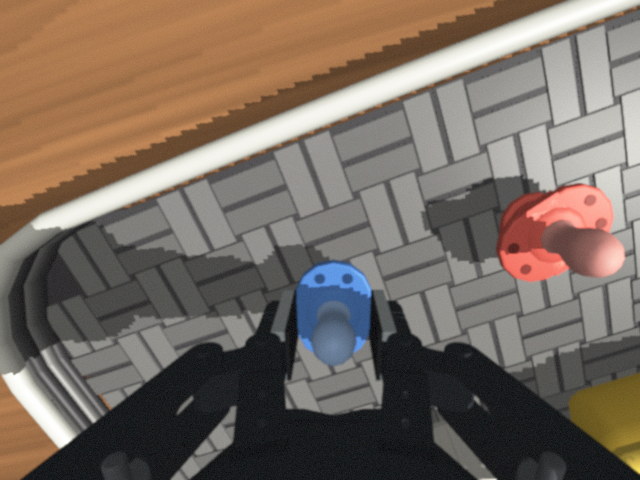

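Blue is gripped (opening 0.388). Lifting and carrying it to the blue case.

```bash
python3 -m jog '[{"grip":0.7,"xyz":[0,0,-0.03],"dr":[0,0,0]},{"grip":0.7,"xyz":[0,0,-0.065],"dr":[0,0,0]},{"grip":0.7,"xyz":[0,0,-0.1],"dr":[0,0,0]},{"grip":0.7,"xyz":[0,0,-0.1],"dr":[0,0,0]},{"grip":0.7,"xyz":[0,0,-0.1],"dr":[0,0,0]}]'
python3 go.py 0.615 -0.1335 0.115 90|head -1
```

```text
time: 8.55
eef_pos: [0.473, 0.129, 0.116]
tcp_rot: [0.793, 0.609, 0.002, 0.001]
contact_force: [-0.8, -0.2, -1.1]
opening: 0.384
same xyz [-0.2168  0.2051  0.0016] dr [ 0.005 -0.001 -0.262] dist rows 8.0 rot rows 3.0 q6 -1.25
```

```bash
python3 -m jog '[{"grip":0.7,"xyz":[-0.217,0.205,0],"dr":[0,0,-0.262]},{"grip":0.7,"xyz":[-0.217,0.205,0],"dr":[0,0,-0.262]},{"grip":0.7,"xyz":[-0.217,0.205,0],"dr":[0,0,-0.262]},{"grip":0.7,"xyz":[-0.217,0.205,0],"dr":[0,0,-0.262]},{"grip":0.7,"xyz":[-0.217,0.205,0],"dr":[0,0,-0.262]},{"grip":0.7,"xyz":[-0.217,0.205,0],"dr":[0,0,-0.262]},{"grip":0.7,"xyz":[-0.217,0.205,0],"dr":[0,0,-0.262]},{"grip":0.7,"xyz":[-0.217,0.205,0],"dr":[0,0,-0.262]},{"grip":0.7,"xyz":[-0.217,0.205,0],"dr":[0,0,-0.262]},{"grip":0.7,"xyz":[-0.217,0.205,0],"dr":[0,0,-0.262]},{"grip":0.7,"xyz":[-0.217,0.205,0],"dr":[0,0,-0.262]}]'
python3 look.py w9; python3 go.py 0.626 -0.1335 0.0133 90|head -1
```

```text
time: 9.47
eef_pos: [0.6116, -0.1324, 0.1116]
tcp_rot: [0.707, 0.707, -0.001, -0.002]
contact_force: [0.7, 0.4, -0.5]
opening: 0.386
[ 0.6116 -0.1324  0.1116] 0.386 9.4667
same xyz [-0.0015  0.0145  0.0988] dr [-0.003 -0.002  0.002] dist rows 3.0 rot rows 1.0 q6 -1.95
```

View pics/w9.png

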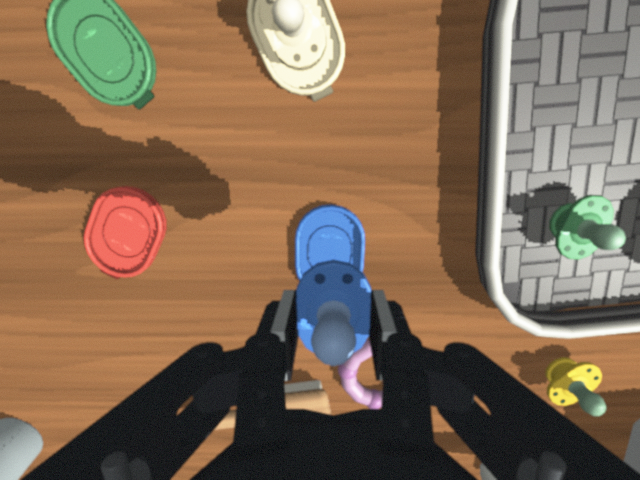

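```bash
python3 sh.py w9 .009 330,205 295,245 365,245; python3 sh.py w9 .003 331,247
python3 - <<'E'
import cv2
im=cv2.imread("pics/w9.png")
cv2.imwrite("pics/crop9.png",cv2.resize(im[180:370,250:420],None,fx=3,fy=3,interpolation=cv2.INTER_CUBIC))
E
```

```text
(330.0, 205.0) world [ 584.5 -134.8    9. ] tool [ -2.6 -26.8]
(295.0, 245.0) world [ 616.1 -162.     9. ] tool [-29.9   4.8]
(365.0, 245.0) world [ 616.2 -107.6    9. ] tool [24.5  4.9]
(331.0, 247.0) world [ 619.9 -134.1    3. ] tool [-2.   8.7]
```

View pics/crop9.png

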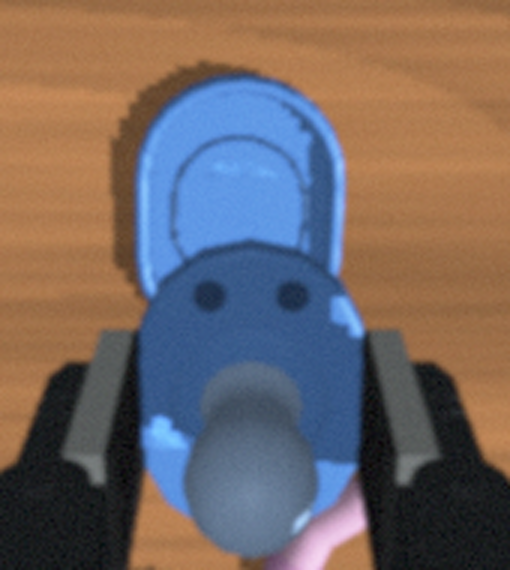

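```bash
python3 -m jog '[{"grip":0.7,"xyz":[-0.0022,0.011,0.03],"dr":[0,0,0]},{"grip":0.7,"xyz":[-0.0022,0.011,0.06],"dr":[0,0,0]},{"grip":0.7,"xyz":[-0.0022,0.011,0.085],"dr":[0,0,0]},{"grip":0.7,"xyz":[-0.0022,0.011,0.095],"dr":[0,0,0]},{"grip":0.7,"xyz":[-0.0022,0.011,0.0975],"dr":[0,0,0]},{"grip":0.7,"xyz":[-0.0022,0.011,0.0975],"dr":[0,0,0]},{"grip":0.7,"xyz":[-0.0022,0.011,0.0975],"dr":[0,0,0]}]'
python3 look.py w10;python3 - <<'E'
import cv2
im=cv2.imread("pics/w10.png")
cv2.imwrite("pics/crop10.png",cv2.resize(im[180:390,230:430],None,fx=3,fy=3,interpolation=cv2.INTER_CUBIC)[:600])
E
```

```text
time: 10.1
eef_pos: [0.6252, -0.136, 0.0178]
tcp_rot: [0.707, 0.707, 0.001, 0.001]
contact_force: [0.6, -0.4, -0.5]
opening: 0.38
[ 0.6252 -0.136   0.0178] 0.38 10.1
```

View pics/crop10.png

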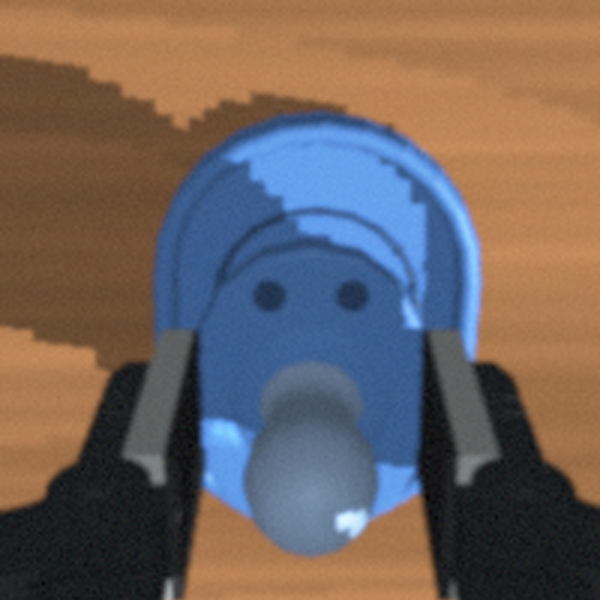

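```bash
python3 sh.py w10 .009 336,217.3 282,270 389,270; echo; python3 sh.py w10 .0275 334,260.7 320,278.5 347,278.5
```

```text
(336.0, 217.3) world [ 583.6 -135.     9. ] tool [  1.1 -41.6]
(282.0, 270.0) world [ 610.3 -161.4    9. ] tool [-25.4 -15. ]
(389.0, 270.0) world [ 610.3 -108.9    9. ] tool [ 27.1 -14.9]

(334.0, 260.7) world [ 597.8 -136.    27.5] tool [  0.1 -27.4]
(320.0, 278.5) world [ 606.1 -142.    27.5] tool [ -6. -19.]
(347.0, 278.5) world [ 606.1 -130.3   27.5] tool [  5.7 -19. ]
```

Within about 1 mm of centre. I'll lower the rest of the way, release and back off.

```bash
python3 -m jog '[{"grip":0.7,"xyz":[0.001,-0.001,0.003],"dr":[0,0,0]},{"grip":0.7,"xyz":[0.001,-0.001,0.0045],"dr":[0,0,0]},{"grip":0.7,"xyz":[0.001,-0.001,0.0045],"dr":[0,0,0]},{"grip":0.7,"xyz":[0.001,-0.001,0.0045],"dr":[0,0,0]},{"grip":0.7,"xyz":[0.001,-0.001,0.0045],"dr":[0,0,0]}]'
```

```text
time: 10.57
eef_pos: [0.624, -0.1354, 0.0129]
tcp_rot: [0.707, 0.707, 0.0, 0.001]
contact_force: [-1.0, 1.4, 5.5]
opening: 0.38
```

```bash
python3 -m jog '[{"grip":0.43,"xyz":[0,0,-0.0005],"dr":[0,0,0]},{"grip":0.43,"xyz":[0,0,-0.0005],"dr":[0,0,0]},{"grip":0.43,"xyz":[0,0,-0.0005],"dr":[0,0,0]},{"grip":0.43,"xyz":[0,0,-0.01],"dr":[0,0,0]},{"grip":0.43,"xyz":[0,0,-0.03],"dr":[0,0,0]},{"grip":0.43,"xyz":[0,0,-0.07],"dr":[0,0,0]},{"grip":0.43,"xyz":[0,0,-0.1],"dr":[0,0,0]},{"grip":0.43,"xyz":[0,0,-0.1],"dr":[0,0,0]},{"grip":0.43,"xyz":[0,0,-0.1],"dr":[0,0,0]}]'
python3 look.py w11;python3 go.py 0.46 0.2295 0.1 21|head -1
```

```text
time: 11.32
eef_pos: [0.625, -0.1359, 0.1152]
tcp_rot: [0.707, 0.707, 0.001, 0.003]
contact_force: [-0.6, 0.1, -0.2]
opening: 0.569
[ 0.625  -0.1359  0.1152] 0.569 11.3167
same xyz [ 0.3649 -0.1634  0.0121] dr [ 0.002 -0.     1.205] dist rows 10.0 rot rows 10.0 q6 -1.94
```

View pics/w11.png

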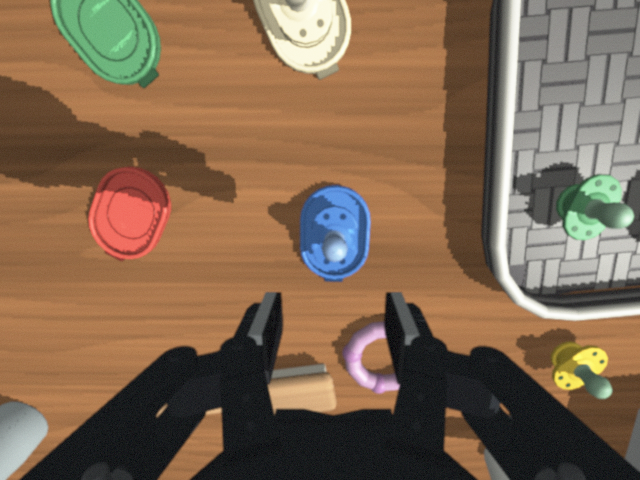

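Blue stands centred and aligned in its case at (336,232). Next is coral.

```bash
python3 -m jog '[{"grip":0.43,"xyz":[0.365,-0.1635,0.005],"dr":[0,0,1.205]},{"grip":0.43,"xyz":[0.365,-0.1635,0.005],"dr":[0,0,1.205]},{"grip":0.43,"xyz":[0.365,-0.1635,0.005],"dr":[0,0,1.205]},{"grip":0.43,"xyz":[0.365,-0.1635,0.005],"dr":[0,0,1.205]},{"grip":0.43,"xyz":[0.365,-0.1635,0.005],"dr":[0,0,1.205]},{"grip":0.43,"xyz":[0.365,-0.1635,0.005],"dr":[0,0,1.205]},{"grip":0.43,"xyz":[0.365,-0.1635,0.005],"dr":[0,0,1.205]},{"grip":0.43,"xyz":[0.365,-0.1635,0.005],"dr":[0,0,1.205]},{"grip":0.43,"xyz":[0.365,-0.1635,0.005],"dr":[0,0,1.205]},{"grip":0.43,"xyz":[0.365,-0.1635,0.01],"dr":[0,0,1.205]},{"grip":0.43,"xyz":[0.365,-0.1635,0.01],"dr":[0,0,1.205]},{"grip":0.43,"xyz":[0.365,-0.1635,0.01],"dr":[0,0,1.205]}]'
python3 -m jog '[{"grip":0.43,"xyz":[0,0,0],"dr":[0,0,0]},{"grip":0.43,"xyz":[0,0,0],"dr":[0,0,0]}]'
python3 look.py w12; python3 go.py 0.46 0.2295 0.0133 21|head -1
```

```text
time: 12.37
eef_pos: [0.4564, 0.2311, 0.099]
tcp_rot: [0.983, 0.184, -0.003, 0.0]
contact_force: [0.5, -0.9, -0.4]
opening: 0.574
time: 12.53
eef_pos: [0.4594, 0.2289, 0.1007]
tcp_rot: [0.983, 0.182, -0.001, 0.0]
contact_force: [-0.5, -0.4, -0.8]
opening: 0.574
[0.4594 0.2289 0.1007] 0.574 12.5333
same xyz [ 0.0005 -0.0006  0.0877] dr [ 0.     0.001 -0.001] dist rows 3.0 rot rows 1.0 q6 -0.1
```

View pics/w12.png

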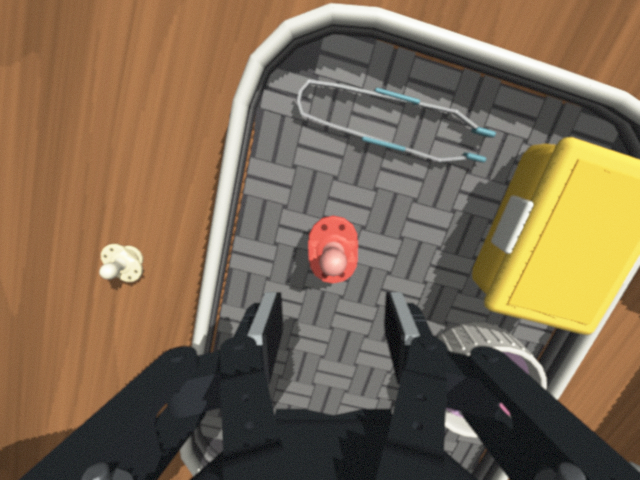

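Coral is centred at (333,249) and aligned. The tongs and ramekin are well clear of the fingers.

```bash
python3 sh.py w12 .026 333,216 333,249 333,282; python3 -m jog '[{"grip":0.43,"xyz":[0,-0.0005,0.025],"dr":[0,0,0]},{"grip":0.43,"xyz":[0,-0.0005,0.05],"dr":[0,0,0]},{"grip":0.43,"xyz":[0,-0.0005,0.075],"dr":[0,0,0]},{"grip":0.43,"xyz":[0,-0.0005,0.087],"dr":[0,0,0]},{"grip":0.43,"xyz":[0,-0.0005,0.087],"dr":[0,0,0]},{"grip":0.43,"xyz":[0,-0.0005,0.087],"dr":[0,0,0]},{"grip":0.7,"xyz":[0,-0.0005,0.087],"dr":[0,0,0]},{"grip":0.7,"xyz":[0,-0.0005,0.087],"dr":[0,0,0]},{"grip":0.7,"xyz":[0,-0.0005,0.087],"dr":[0,0,0]},{"grip":0.7,"xyz":[0,-0.0005,0.087],"dr":[0,0,0]},{"grip":0.7,"xyz":[0,-0.0005,0.087],"dr":[0,0,0]}]'
python3 look.py w13
```

```text
(333.0, 216.0) world [450.4 252.9  26. ] tool [  0.2 -25.6]
(333.0, 249.0) world [458.7 230.9  26. ] tool [ 0.2 -2.1]
(333.0, 282.0) world [467.7 207.5  26. ] tool [ 0.2 23. ]
time: 13.5
eef_pos: [0.461, 0.2305, 0.0163]
tcp_rot: [0.983, 0.182, 0.002, 0.0]
contact_force: [-1.0, -1.3, 6.4]
opening: 0.382
[0.461  0.2305 0.0163] 0.382 13.5
```

View pics/w13.png

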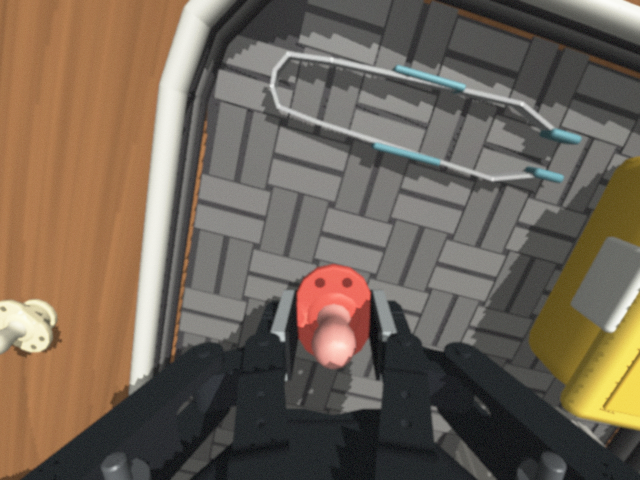

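```bash
python3 -m jog '[{"grip":0.7,"xyz":[0,0,-0.02],"dr":[0,0,0]},{"grip":0.7,"xyz":[0,0,-0.05],"dr":[0,0,0]},{"grip":0.7,"xyz":[0,0,-0.08],"dr":[0,0,0]},{"grip":0.7,"xyz":[0,0,-0.1],"dr":[0,0,0]},{"grip":0.7,"xyz":[0,0,-0.1],"dr":[0,0,0]},{"grip":0.7,"xyz":[0,0,-0.1],"dr":[0,0,0]}]'
python3 go.py 0.602 -0.290 0.117 59|head -1; python3 look.py w14
```

```text
time: 14.05
eef_pos: [0.4601, 0.2306, 0.1159]
tcp_rot: [0.983, 0.182, 0.002, -0.0]
contact_force: [-0.3, 0.1, -0.9]
opening: 0.387
same xyz [-0.054   0.5368 -0.0011] dr [ 0.001 -0.003 -0.664] dist rows 13.0 rot rows 6.0 q6 -0.1
[0.4601 0.2306 0.1159] 0.387 14.05
```

View pics/w14.png

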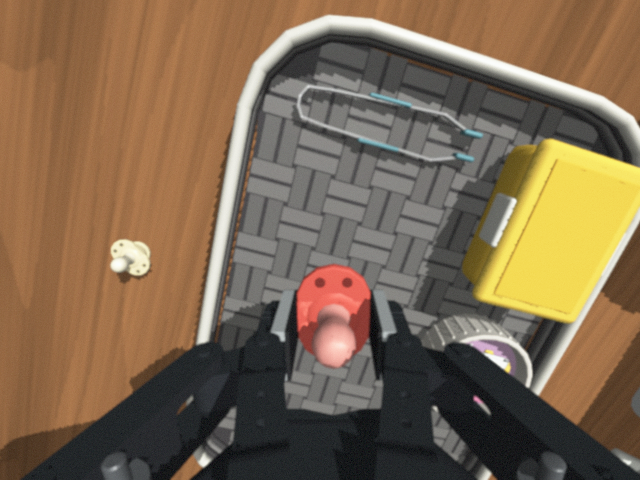

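Coral is held. Carrying it to the coral case.

```bash
python3 -m jog '[{"grip":0.7,"xyz":[-0.054,0.537,0],"dr":[0,0,-0.664]},{"grip":0.7,"xyz":[-0.054,0.537,0],"dr":[0,0,-0.664]},{"grip":0.7,"xyz":[-0.054,0.537,0],"dr":[0,0,-0.664]},{"grip":0.7,"xyz":[-0.054,0.537,0],"dr":[0,0,-0.664]},{"grip":0.7,"xyz":[-0.054,0.537,0],"dr":[0,0,-0.664]},{"grip":0.7,"xyz":[-0.054,0.537,0],"dr":[0,0,-0.664]},{"grip":0.7,"xyz":[-0.054,0.537,0],"dr":[0,0,-0.664]},{"grip":0.7,"xyz":[-0.054,0.537,0],"dr":[0,0,-0.664]},{"grip":0.7,"xyz":[-0.054,0.537,0],"dr":[0,0,-0.664]},{"grip":0.7,"xyz":[-0.054,0.537,0],"dr":[0,0,-0.664]},{"grip":0.7,"xyz":[-0.054,0.537,0],"dr":[0,0,-0.664]},{"grip":0.7,"xyz":[-0.054,0.537,0],"dr":[0,0,-0.664]}]'
python3 go.py 0.598 -0.290 0.117 59|head -1
```

```text
time: 15.1
eef_pos: [0.5832, -0.2297, 0.1116]
tcp_rot: [0.87, 0.492, -0.001, -0.002]
contact_force: [1.0, 0.9, -0.5]
opening: 0.385
same xyz [-0.044   0.0437 -0.0056] dr [-0.005 -0.    -0.   ] dist rows 2.0 rot rows 1.0 q6 -1.57
```

```bash
python3 -m jog '[{"grip":0.7,"xyz":[-0.035,0.033,0],"dr":[0,0,0]},{"grip":0.7,"xyz":[-0.035,0.033,0],"dr":[0,0,0]},{"grip":0.7,"xyz":[-0.035,0.033,0],"dr":[0,0,0]},{"grip":0.7,"xyz":[-0.035,0.033,0],"dr":[0,0,0]}]'
python3 look.py w15
python3 go.py 0.6065 -0.2965 0.0143 59|head -1
```

```text
time: 15.43
eef_pos: [0.5934, -0.2746, 0.112]
tcp_rot: [0.871, 0.492, -0.001, -0.002]
contact_force: [0.2, 1.0, -0.1]
opening: 0.389
[ 0.5934 -0.2746  0.112 ] 0.389 15.4333
same xyz [-0.0129  0.0232  0.098 ] dr [-0.004 -0.001  0.001] dist rows 3.0 rot rows 1.0 q6 -1.62
```

View pics/w15.png

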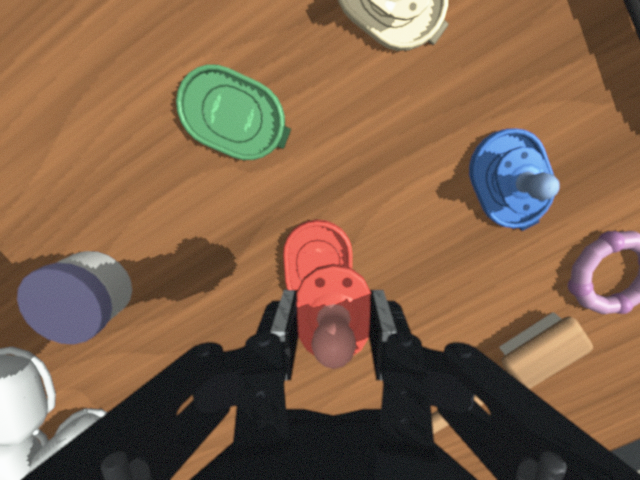

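```bash
python3 case.py w15 | grep -v cream; python3 sh.py w15 .009 318,220 284,255 353,255
python3 -m jog '[{"grip":0.7,"xyz":[-0.0125,0.012,0.0],"dr":[0,0,0]},{"grip":0.7,"xyz":[-0.0125,0.012,0.03],"dr":[0,0,0]},{"grip":0.7,"xyz":[-0.0125,0.012,0.06],"dr":[0,0,0]},{"grip":0.7,"xyz":[-0.0125,0.012,0.06],"dr":[0,0,0]},{"grip":0.7,"xyz":[-0.0125,0.012,0.06],"dr":[0,0,0]}]'
python3 look.py w16;python3 - <<'E'
import cv2
im=cv2.imread("pics/w16.png")
cv2.imwrite("pics/crop16.png",cv2.resize(im[180:380,230:430],None,fx=3,fy=3,interpolation=cv2.INTER_CUBIC))
E
```

```text
w15 green xy 478.5 -288.2 ang 36 area 3513 expect 3477 [232. 113.]
w15 blue xy 623.3 -136.6 ang 0 area 3560 expect 3477 [515. 179.]
w15 coral xy 632.3 -303.9 ang -20 area 7035 expect 3477 [327. 294.]
(318.0, 220.0) world [ 574.2 -276.4    9. ] tool [-11.5 -15.1]
(284.0, 255.0) world [ 584.5 -314.3    9. ] tool [-38.6  13.3]
(353.0, 255.0) world [ 612.5 -267.8    9. ] tool [15.6 13.4]
time: 15.9
eef_pos: [0.5966, -0.2892, 0.0518]
tcp_rot: [0.87, 0.493, -0.001, -0.003]
contact_force: [0.2, 0.1, -0.3]
opening: 0.387
[ 0.5966 -0.2892  0.0518] 0.387 15.9
```

View pics/crop16.png

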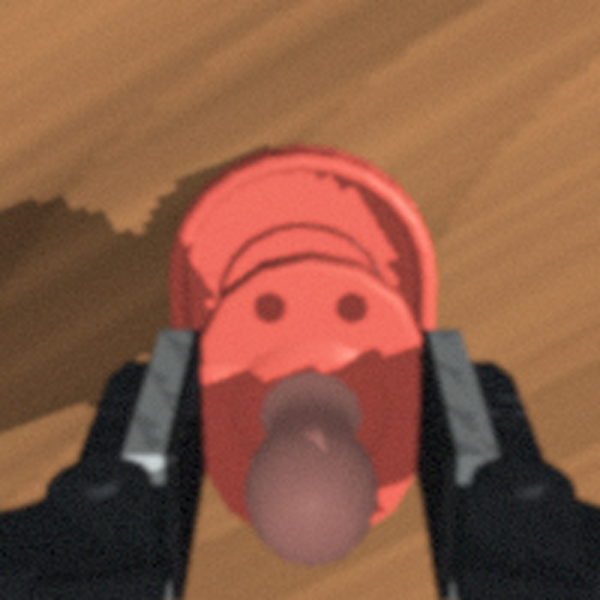

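```bash
python3 sh.py w16 .009 331,229.3 286.7,275 376,275;  python3 sh.py w16 .0609 333.3,282.3 333.3,265;python3 go.py 0.6065 -0.2965 0.0143 59|head -1
```

```text
(331.0, 229.3) world [ 573.9 -276.9    9. ] tool [ -1.2 -25.6]
(286.7, 275.0) world [ 584.7 -314.7    9. ] tool [-28.1   3.2]
(376.0, 275.0) world [ 612.5 -268.4    9. ] tool [25.9  3.3]
(333.3, 282.3) world [ 582.3 -280.5   60.9] tool [  0.1 -16.8]
(333.3, 265.0) world [ 575.3 -276.3   60.9] tool [  0.1 -25. ]
same xyz [-0.0009  0.0102  0.04  ] dr [-0.002 -0.     0.002] dist rows 1.0 rot rows 1.0 q6 -1.64
```

```bash
python3 -m jog '[{"grip":0.7,"xyz":[-0.001,0.0115,0.0],"dr":[0,0,0]},{"grip":0.7,"xyz":[-0.001,0.0115,0.015],"dr":[0,0,0]},{"grip":0.7,"xyz":[-0.001,0.0115,0.027],"dr":[0,0,0]},{"grip":0.7,"xyz":[-0.001,0.0115,0.034],"dr":[0,0,0]},{"grip":0.7,"xyz":[-0.001,0.0115,0.036],"dr":[0,0,0]},{"grip":0.7,"xyz":[-0.001,0.0115,0.036],"dr":[0,0,0]},{"grip":0.7,"xyz":[-0.001,0.0115,0.036],"dr":[0,0,0]}]'
python3 look.py w17;python3 - <<'E'
import cv2
im=cv2.imread("pics/w17.png")
cv2.imwrite("pics/crop17.png",cv2.resize(im[180:380,230:430],None,fx=3,fy=3,interpolation=cv2.INTER_CUBIC))
E
```

```text
time: 16.53
eef_pos: [0.6076, -0.2989, 0.0182]
tcp_rot: [0.87, 0.493, -0.0, -0.0]
contact_force: [-0.1, 0.1, -0.1]
opening: 0.386
[ 0.6076 -0.2989  0.0182] 0.386 16.5333
```

View pics/crop17.png

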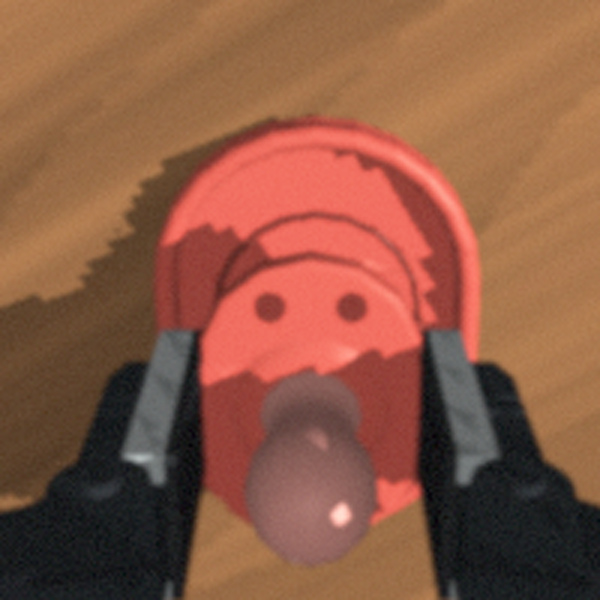

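Nearly centred, as with blue. A 1.5 mm correction, then down.

```bash
python3 -m jog '[{"grip":0.7,"xyz":[0.0008,-0.0015,0.002],"dr":[0,0,0]},{"grip":0.7,"xyz":[0.0008,-0.0015,0.0035],"dr":[0,0,0]},{"grip":0.7,"xyz":[0.0008,-0.0015,0.0035],"dr":[0,0,0]},{"grip":0.7,"xyz":[0.0008,-0.0015,0.0035],"dr":[0,0,0]},{"grip":0.7,"xyz":[0.0008,-0.0015,0.0035],"dr":[0,0,0]}]'
```

```text
time: 17.0
eef_pos: [0.6071, -0.2977, 0.0152]
tcp_rot: [0.87, 0.493, 0.0, 0.0]
contact_force: [0.2, -0.1, 0.6]
opening: 0.386
```

```bash
python3 -m jog '[{"grip":0.7,"xyz":[0,0,0.0008],"dr":[0,0,0]},{"grip":0.7,"xyz":[0,0,0.0008],"dr":[0,0,0]},{"grip":0.7,"xyz":[0,0,0.0008],"dr":[0,0,0]}]'
```

```text
time: 17.25
eef_pos: [0.6072, -0.2978, 0.0144]
tcp_rot: [0.87, 0.493, 0.0, 0.0]
contact_force: [0.9, 0.1, 0.3]
opening: 0.382
```

```bash
python3 -m jog '[{"grip":0.7,"xyz":[0,0,0.0008],"dr":[0,0,0]},{"grip":0.7,"xyz":[0,0,0.0008],"dr":[0,0,0]},{"grip":0.7,"xyz":[0,0,0.0008],"dr":[0,0,0]}]'
```

```text
time: 17.5
eef_pos: [0.6073, -0.2979, 0.0144]
tcp_rot: [0.87, 0.493, 0.0, 0.0]
contact_force: [-1.5, 1.3, 4.9]
opening: 0.387
```

Contact felt (4.9 N up, height held). Releasing and backing off.

```bash
python3 -m jog '[{"grip":0.43,"xyz":[0,0,-0.0008],"dr":[0,0,0]},{"grip":0.43,"xyz":[0,0,-0.0008],"dr":[0,0,0]},{"grip":0.43,"xyz":[0,0,-0.0008],"dr":[0,0,0]},{"grip":0.43,"xyz":[0,0,-0.01],"dr":[0,0,0]},{"grip":0.43,"xyz":[0,0,-0.03],"dr":[0,0,0]},{"grip":0.43,"xyz":[0,0,-0.07],"dr":[0,0,0]},{"grip":0.43,"xyz":[0,0,-0.1],"dr":[0,0,0]},{"grip":0.43,"xyz":[0,0,-0.1],"dr":[0,0,0]},{"grip":0.43,"xyz":[0,0,-0.1],"dr":[0,0,0]}]'
python3 look.py w18;python3 go.py 0.598 0.0515 0.1 76|head -1
```

```text
time: 18.25
eef_pos: [0.6089, -0.2989, 0.1175]
tcp_rot: [0.87, 0.493, 0.002, 0.003]
contact_force: [0.2, -0.3, -0.2]
opening: 0.57
[ 0.6089 -0.2989  0.1175] 0.57 18.25
same xyz [ 0.2947 -0.188   0.0144] dr [ 0.002  0.    -0.296] dist rows 9.0 rot rows 3.0 q6 -1.64
```

View pics/w18.png

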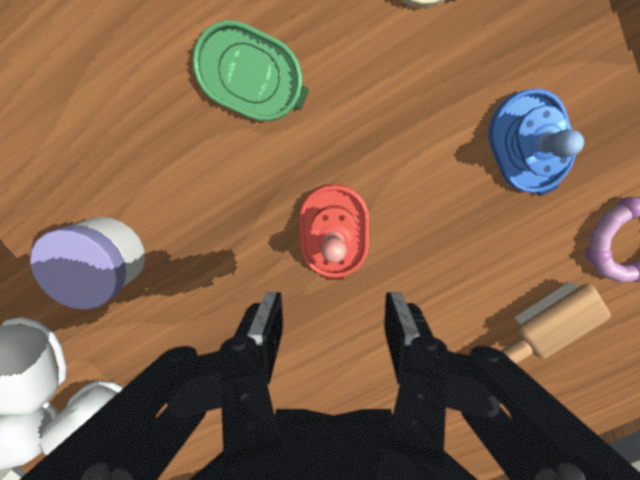

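Coral stands centred in its case at (335,231). Next is green.

```bash
python3 -m jog '[{"grip":0.43,"xyz":[0.295,-0.188,0.0],"dr":[0,0,-0.296]},{"grip":0.43,"xyz":[0.295,-0.188,0.0],"dr":[0,0,-0.296]},{"grip":0.43,"xyz":[0.295,-0.188,0.0],"dr":[0,0,-0.296]},{"grip":0.43,"xyz":[0.295,-0.188,0.0],"dr":[0,0,-0.296]},{"grip":0.43,"xyz":[0.295,-0.188,0.0],"dr":[0,0,-0.296]},{"grip":0.43,"xyz":[0.295,-0.188,0.0],"dr":[0,0,-0.296]},{"grip":0.43,"xyz":[0.295,-0.188,0.0],"dr":[0,0,-0.296]},{"grip":0.43,"xyz":[0.295,-0.188,0.0],"dr":[0,0,-0.296]},{"grip":0.43,"xyz":[0.295,-0.188,0.012],"dr":[0,0,-0.296]},{"grip":0.43,"xyz":[0.295,-0.188,0.012],"dr":[0,0,-0.296]},{"grip":0.43,"xyz":[0.295,-0.188,0.012],"dr":[0,0,-0.296]},{"grip":0.43,"xyz":[0.295,-0.188,0.012],"dr":[0,0,-0.296]}]'
python3 -m jog '[{"grip":0.43,"xyz":[0,0,0],"dr":[0,0,0]},{"grip":0.43,"xyz":[0,0,0],"dr":[0,0,0]}]'
python3 look.py w19; python3 go.py 0.598 0.0515 0.0133 76|head -1
```

```text
time: 19.3
eef_pos: [0.5971, 0.0514, 0.1003]
tcp_rot: [0.788, 0.615, -0.001, -0.001]
contact_force: [-0.3, -0.1, -0.5]
opening: 0.571
time: 19.47
eef_pos: [0.5981, 0.0506, 0.1016]
tcp_rot: [0.789, 0.615, 0.0, 0.0]
contact_force: [0.4, 0.9, -0.2]
opening: 0.569
[0.5981 0.0506 0.1016] 0.569 19.4667
same xyz [ 0.0008 -0.0004  0.0884] dr [ 0.     0.    -0.002] dist rows 3.0 rot rows 1.0 q6 -1.41
```

View pics/w19.png

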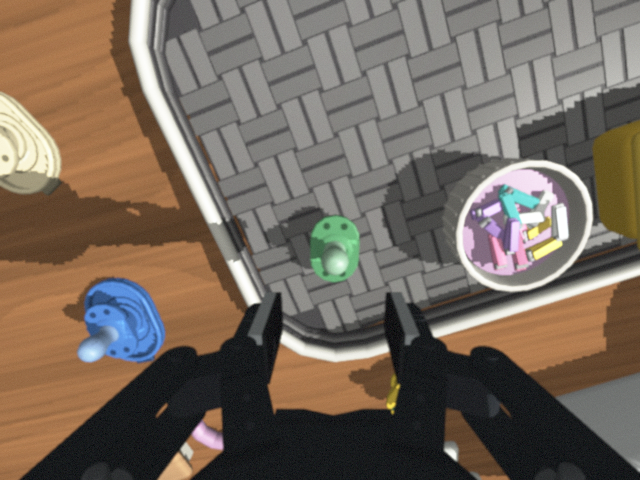

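Green is at (335,248) and aligned. The ramekin at (510,225) and the tray rim are clear of the fingers.

```bash
python3 sh.py w19 .026 335,215 335,248.5 335,282; python3 -m jog '[{"grip":0.43,"xyz":[0.0012,-0.0015,0.025],"dr":[0,0,0]},{"grip":0.43,"xyz":[0.0012,-0.0015,0.05],"dr":[0,0,0]},{"grip":0.43,"xyz":[0.0012,-0.0015,0.075],"dr":[0,0,0]},{"grip":0.43,"xyz":[0.0012,-0.0015,0.088],"dr":[0,0,0]},{"grip":0.43,"xyz":[0.0012,-0.0015,0.088],"dr":[0,0,0]},{"grip":0.43,"xyz":[0.0012,-0.0015,0.088],"dr":[0,0,0]},{"grip":0.7,"xyz":[0.0012,-0.0015,0.088],"dr":[0,0,0]},{"grip":0.7,"xyz":[0.0012,-0.0015,0.088],"dr":[0,0,0]},{"grip":0.7,"xyz":[0.0012,-0.0015,0.088],"dr":[0,0,0]},{"grip":0.7,"xyz":[0.0012,-0.0015,0.088],"dr":[0,0,0]},{"grip":0.7,"xyz":[0.0012,-0.0015,0.088],"dr":[0,0,0]}]'
python3 look.py w20
```

```text
(335.0, 215.0) world [573.3  58.   26. ] tool [  1.1 -25.9]
(335.0, 248.5) world [596.5  52.1  26. ] tool [ 1.2 -2. ]
(335.0, 282.0) world [621.3  45.9  26. ] tool [ 1.2 23.6]
time: 20.43
eef_pos: [0.5983, 0.0533, 0.0155]
tcp_rot: [0.788, 0.616, 0.001, 0.001]
contact_force: [-0.5, -0.4, 5.6]
opening: 0.383
[0.5983 0.0533 0.0155] 0.383 20.4333
```

View pics/w20.png

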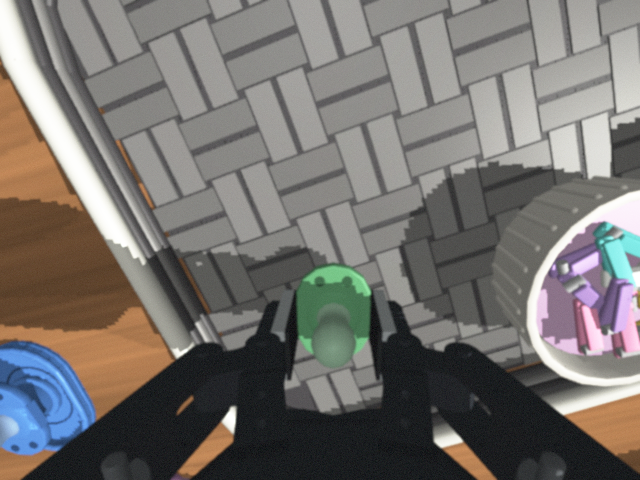

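Gripped (opening 0.383). I'll lift, then turn the half-turn-equivalent way (yaw -54) to stay inside the last joint's range.

```bash
python3 -m jog '[{"grip":0.7,"xyz":[0,0,-0.02],"dr":[0,0,0]},{"grip":0.7,"xyz":[0,0,-0.05],"dr":[0,0,0]},{"grip":0.7,"xyz":[0,0,-0.08],"dr":[0,0,0]},{"grip":0.7,"xyz":[0,0,-0.1],"dr":[0,0,0]},{"grip":0.7,"xyz":[0,0,-0.1],"dr":[0,0,0]},{"grip":0.7,"xyz":[0,0,-0.1],"dr":[0,0,0]}]'
python3 go.py 0.478 -0.2875 0.117 -54
```

```text
time: 20.98
eef_pos: [0.5973, 0.0536, 0.1149]
tcp_rot: [0.788, 0.616, 0.001, 0.001]
contact_force: [-0.6, -0.6, -1.4]
opening: 0.385
same xyz [-0.3598 -0.0331 -0.0024] dr [ 1.000e-03 -4.000e-03  2.269e+00] dist rows 9.0 rot rows 19.0 q6 -1.41
flip xyz [-0.3598 -0.0331 -0.0024] dr [ 0.003  0.001 -0.873] dist rows 9.0 rot rows 7.0 q6 -1.41
```

```bash
python3 -m jog '[{"grip":0.7,"xyz":[-0.36,-0.033,0],"dr":[0,0,1.4]},{"grip":0.7,"xyz":[-0.36,-0.033,0],"dr":[0,0,1.4]},{"grip":0.7,"xyz":[-0.36,-0.033,0],"dr":[0,0,1.4]},{"grip":0.7,"xyz":[-0.36,-0.033,0],"dr":[0,0,1.4]},{"grip":0.7,"xyz":[-0.36,-0.033,0],"dr":[0,0,1.4]},{"grip":0.7,"xyz":[-0.36,-0.033,0],"dr":[0,0,1.4]},{"grip":0.7,"xyz":[-0.36,-0.033,0],"dr":[0,0,1.4]},{"grip":0.7,"xyz":[-0.36,-0.033,0],"dr":[0,0,1.4]},{"grip":0.7,"xyz":[-0.36,-0.033,0],"dr":[0,0,1.4]},{"grip":0.7,"xyz":[-0.36,-0.033,0],"dr":[0,0,1.4]},{"grip":0.7,"xyz":[-0.36,-0.033,0],"dr":[0,0,1.4]},{"grip":0.7,"xyz":[-0.36,-0.033,0],"dr":[0,0,1.4]}]'
python3 go.py 0.478 -0.2875 0.117 -54|head -1
```

```text
time: 21.98
eef_pos: [0.4756, -0.2874, 0.1109]
tcp_rot: [0.999, -0.039, -0.002, -0.002]
contact_force: [-0.4, 0.4, -0.5]
opening: 0.386
same xyz [ 0.0023 -0.0001 -0.0061] dr [-0.001  0.005  0.864] dist rows 1.0 rot rows 7.0 q6 -0.65
```

```bash
python3 -m jog '[{"grip":0.7,"xyz":[0,0,0],"dr":[0,0,0.865]},{"grip":0.7,"xyz":[0,0,0],"dr":[0,0,0.865]},{"grip":0.7,"xyz":[0,0,0],"dr":[0,0,0.865]},{"grip":0.7,"xyz":[0,0,0],"dr":[0,0,0.865]},{"grip":0.7,"xyz":[0,0,0],"dr":[0,0,0.865]},{"grip":0.7,"xyz":[0,0,0],"dr":[0,0,0.865]},{"grip":0.7,"xyz":[0,0,0],"dr":[0,0,0.865]},{"grip":0.7,"xyz":[0,0,0],"dr":[0,0,0.865]},{"grip":0.7,"xyz":[0,0,0],"dr":[0,0,0.865]}]'
python3 look.py w21
python3 go.py 0.478 -0.2875 0.0135 -54|head -1
```

```text
time: 22.73
eef_pos: [0.4768, -0.2868, 0.1121]
tcp_rot: [0.893, -0.45, -0.001, -0.0]
contact_force: [-0.3, -0.4, -0.1]
opening: 0.383
[ 0.4768 -0.2868  0.1121] 0.383 22.7333
same xyz [ 0.0013 -0.0006  0.0989] dr [0.    0.002 0.008] dist rows 3.0 rot rows 1.0 q6 0.21
```

View pics/w21.png

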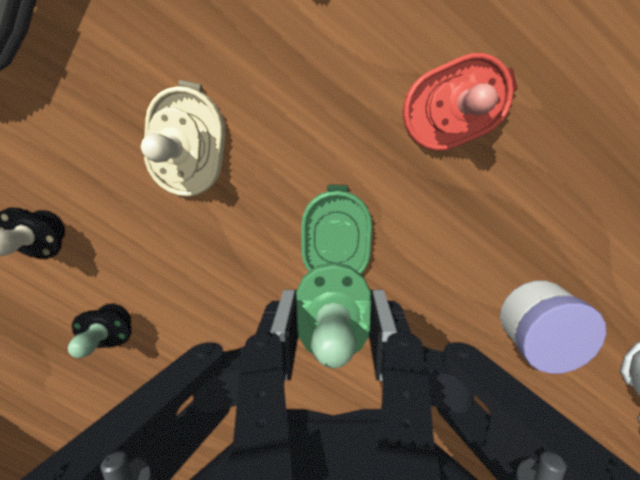

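The green case lies straight ahead, with its tab at (338,187) and its sides at columns 302 and 373, lined up with the tool. I'll lower partway and check.

```bash
python3 sh.py w21 .009 338,191 302,235 373,235
python3 -m jog '[{"grip":0.7,"xyz":[0.003,-0.0005,0.03],"dr":[0,0,0]},{"grip":0.7,"xyz":[0.003,-0.0005,0.06],"dr":[0,0,0]},{"grip":0.7,"xyz":[0.003,-0.0005,0.08],"dr":[0,0,0]},{"grip":0.7,"xyz":[0.003,-0.0005,0.08],"dr":[0,0,0]},{"grip":0.7,"xyz":[0.003,-0.0005,0.08],"dr":[0,0,0]}]'
python3 look.py w22;python3 - <<'E'
import cv2
im=cv2.imread("pics/w22.png")
cv2.imwrite("pics/crop22.png",cv2.resize(im[180:380,230:430],None,fx=3,fy=3,interpolation=cv2.INTER_CUBIC))
E
```

```text
(338.0, 191.0) world [ 509.5 -267.2    9. ] tool [  4.  -37.9]
(302.0, 235.0) world [ 465.6 -265.3    9. ] tool [-23.7  -3.8]
(373.0, 235.0) world [ 498.2 -309.3    9. ] tool [31.1 -3.8]
time: 23.2
eef_pos: [0.4786, -0.289, 0.0321]
tcp_rot: [0.892, -0.452, -0.002, -0.0]
contact_force: [0.2, 0.0, -0.0]
opening: 0.384
[ 0.4786 -0.289   0.0321] 0.384 23.2
```

View pics/crop22.png

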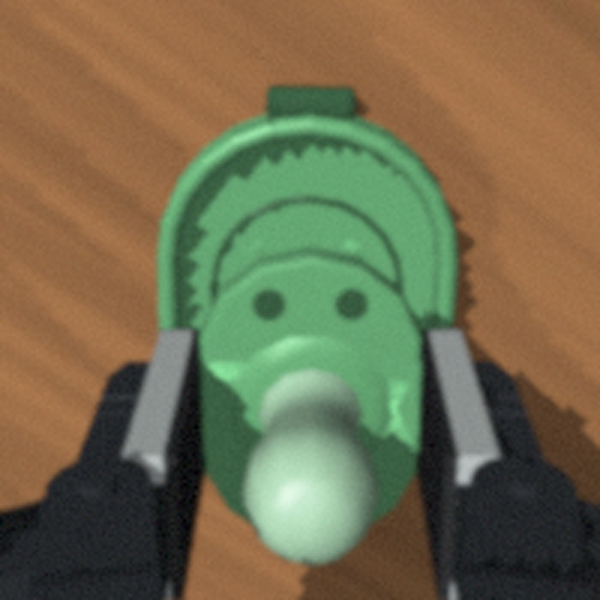

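```bash
python3 sh.py w22 .009 333,218.3 283.3,270 382.3,270;  python3 sh.py w22 .0426 333.3,281 333.3,264;python3 go.py 0.478 -0.2875 0.0135 -54|head -1
```

```text
(333.0, 218.3) world [ 509.5 -266.6    9. ] tool [  0.3 -38.1]
(283.3, 270.0) world [ 470.5 -262.     9. ] tool [-26.4  -9.4]
(382.3, 270.0) world [ 502.  -304.9    9. ] tool [26.8 -9.5]
(333.3, 281.0) world [ 494.2 -278.2   42.6] tool [  0.5 -19. ]
(333.3, 264.0) world [ 500.6 -273.4   42.6] tool [  0.5 -26.9]
same xyz [-0.003  -0.      0.0203] dr [-0.    -0.     0.005] dist rows 1.0 rot rows 1.0 q6 0.21
```

```bash
python3 -m jog '[{"grip":0.7,"xyz":[-0.001,0.0015,0.01],"dr":[0,0,0]},{"grip":0.7,"xyz":[-0.001,0.0015,0.016],"dr":[0,0,0]},{"grip":0.7,"xyz":[-0.001,0.0015,0.019],"dr":[0,0,0]},{"grip":0.7,"xyz":[-0.001,0.0015,0.019],"dr":[0,0,0]},{"grip":0.7,"xyz":[-0.001,0.0015,0.019],"dr":[0,0,0]}]'
python3 look.py w23;python3 - <<'E'
import cv2
im=cv2.imread("pics/w23.png")
cv2.imwrite("pics/crop23.png",cv2.resize(im[180:380,230:430],None,fx=3,fy=3,interpolation=cv2.INTER_CUBIC))
E
```

```text
time: 23.67
eef_pos: [0.4777, -0.29, 0.0145]
tcp_rot: [0.892, -0.452, 0.0, 0.0]
contact_force: [0.9, -0.3, -0.6]
opening: 0.387
[ 0.4777 -0.29    0.0145] 0.387 23.6667
```

View pics/crop23.png

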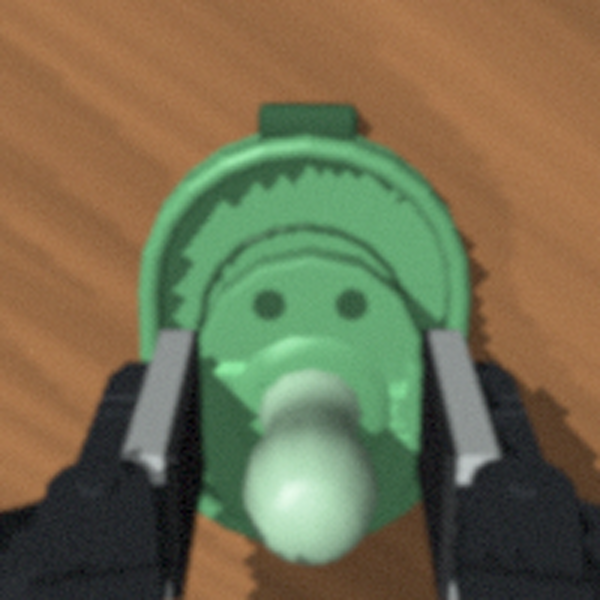

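```bash
python3 sh.py w23 .009 333,225.7 276.7,275 386,275;  python3 sh.py w23 .025 333.3,281 333.3,264;python3 -m jog '[{"grip":0.7,"xyz":[-0.0012,0,0.0008],"dr":[0,0,0]},{"grip":0.7,"xyz":[-0.0012,0,0.0014],"dr":[0,0,0]},{"grip":0.7,"xyz":[-0.0012,0,0.0014],"dr":[0,0,0]},{"grip":0.7,"xyz":[-0.0012,0,0.0014],"dr":[0,0,0]}]'
```

```text
(333.0, 225.7) world [ 509.6 -267.1    9. ] tool [  0.4 -39.2]
(276.7, 275.0) world [ 473.6 -259.7    9. ] tool [-26.9 -14.5]
(386.0, 275.0) world [ 504.7 -302.3    9. ] tool [ 25.9 -14.5]
(333.3, 281.0) world [ 493.3 -279.2   25. ] tool [  0.5 -18.9]
(333.3, 264.0) world [ 499.7 -274.5   25. ] tool [  0.5 -26.9]
time: 24.05
eef_pos: [0.4772, -0.289, 0.0135]
tcp_rot: [0.892, -0.452, 0.0, -0.0]
contact_force: [-0.7, 1.1, 3.4]
opening: 0.388
```

Centred within about 1 mm and on the floor (3.4 N). Releasing and backing off.

```bash
python3 -m jog '[{"grip":0.43,"xyz":[0,0,-0.0003],"dr":[0,0,0]},{"grip":0.43,"xyz":[0,0,-0.0003],"dr":[0,0,0]},{"grip":0.43,"xyz":[0,0,-0.0003],"dr":[0,0,0]},{"grip":0.43,"xyz":[0,0,-0.01],"dr":[0,0,0]},{"grip":0.43,"xyz":[0,0,-0.03],"dr":[0,0,0]},{"grip":0.43,"xyz":[0,0,-0.07],"dr":[0,0,0]},{"grip":0.43,"xyz":[0,0,-0.11],"dr":[0,0,0]},{"grip":0.43,"xyz":[0,0,-0.15],"dr":[0,0,0]},{"grip":0.43,"xyz":[0,0,-0.18],"dr":[0,0,0]},{"grip":0.43,"xyz":[0,0,-0.18],"dr":[0,0,0]},{"grip":0.43,"xyz":[0,0,-0.18],"dr":[0,0,0]}]'
python3 look.py w24
```

```text
time: 24.97
eef_pos: [0.4782, -0.29, 0.1967]
tcp_rot: [0.892, -0.452, 0.003, 0.001]
contact_force: [-0.6, -0.2, -0.6]
opening: 0.571
[ 0.4782 -0.29    0.1967] 0.571 24.9667
```

View pics/w24.png

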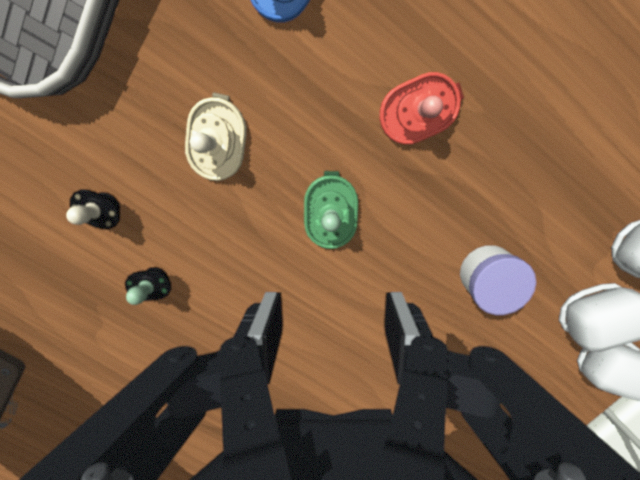

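All four look right. I'll check centring and angle numerically from enlarged crops.

Run:
```python
import cv2,numpy as np
t=[]
for n,x,y in [("w24",216,138),("w24",331,211),("w24",421,109),("w11",336,232)]:
    im=cv2.imread(f"pics/{n}.png"); t.append(cv2.resize(im[y-50:y+50,x-65:x+65],(390,300),interpolation=cv2.INTER_CUBIC))
cv2.imwrite("pics/crop24.png",np.vstack([np.hstack(t[:2]),np.hstack(t[2:])]))
from plant import ctrl
cv2.imwrite("pics/top2.png",ctrl.read_camera("top")[:,:,::-1])
```

```text
(no output)
```

View pics/crop24.png

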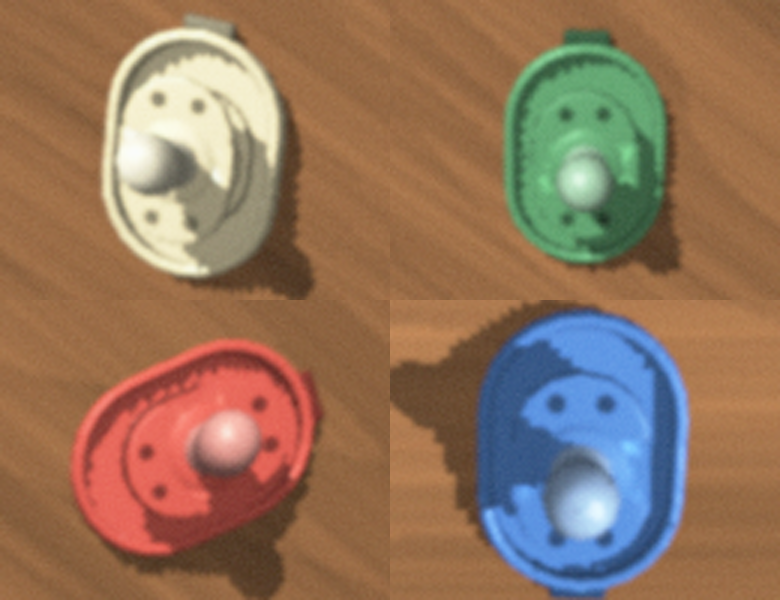

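View pics/top2.png

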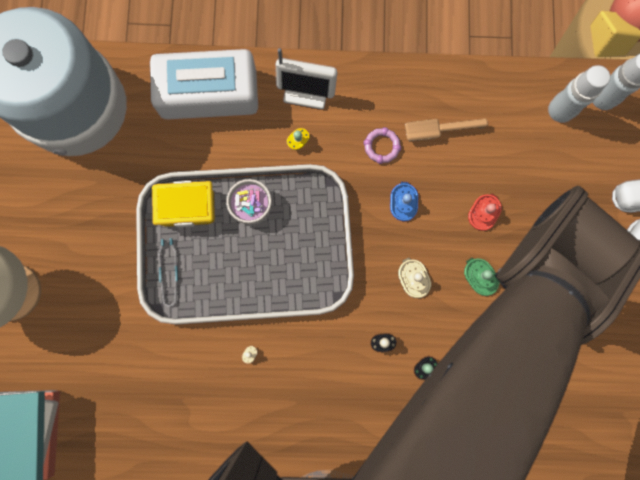

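```bash
python3 case.py w24 | grep -E "(cream xy 4|green xy|coral xy 6|coral xy 5)"; python3 case.py w11 | grep blue; python3 case.py w18 | grep -E "(coral|blue)"
python3 - <<'E'
from h import *
import pickle
def f(t,n,ox,oy,h):
    C=cam("wrist",pickle.load(open(n+".pkl","rb")))
    h=np.array(h,float)/3+[ox,oy]; P=plane(C,h,.024)*1000
    c=P.mean(0); v=(P[2:].mean(0)-P[:2].mean(0)); a=np.degrees(np.arctan2(v[1],v[0]))
    print(t,"pac",c[:2].round(1),"ang",round((a+90)%180-90,1),"len",np.linalg.norm(v).round(1))
f("cream","w24",151,88,[(158,98),(198,105),(152,216),(192,222)])
f("green","w24",266,161,[(176,115),(213,115),(177,218),(213,218)])
f("coral","w24",356,59,[(259,104),(270,143),(146,152),(159,191)])
f("blue","w11",271,182,[(167,104),(215,104),(167,238),(214,238)])
E
```

```text
w24 cream xy 471.5 -155.4 ang 21 area 3701 expect 3477 [214. 136.]
w24 green xy 478.7 -288.3 ang 35 area 3407 expect 3477 [331. 210.]
w24 coral xy 608.0 -297.7 ang -30 area 3589 expect 3477 [421. 107.]
w11 blue xy 623.1 -134.8 ang -2 area 3451 expect 3477 [334. 232.]
w18 blue xy 623.0 -136.4 ang 1 area 3577 expect 3477 [537. 138.]
w18 coral xy 607.4 -297.1 ang -30 area 3585 expect 3477 [334. 231.]
cream pac [ 470.1 -158.2] ang 26.8 len 34.8
green pac [ 478.2 -289. ] ang 36.3 len 34.4
coral pac [ 607.7 -298.4] ang -31.1 len 34.9
blue pac [ 621.4 -134.7] ang -0.2 len 34.7
```

All four are within about 3 mm and 6° of their cases. The ramekin at (249,201) and the tongs are where they were. Handing in.

```bash
python3 -c "
from plant import ctrl
s=ctrl.get_state();print(s['time'],abs(s['dq']).max().round(4));print(ctrl.sign_off())"
```

```text
25.0667 0.0272
the job is handed in; nothing more can be done
None
```

I picked up each pacifier by the long sides of its shield and stood it teat up in the case of its own colour. The job was handed in at about 25 s of the 109 s allowed.

**Last checks:** I compared the shield holes with the case outlines in wrist pictures taken after each release.

| Pacifier | Off the case centre | Angle to the case |
|---|---|---|
| cream | about 3 mm | about 6° |
| green | about 1 mm | about 1° |
| coral | about 1 mm | about 1° |
| blue | about 2 mm | about 2° |

- **Bystanders:** by eye in the last top view, the ramekin and tongs are where they began.
- **Forces:** the highest tool force reported was about 6 N. In the pictures the pads stayed clear of the teats. I did not measure finger force on the teats directly.
- **Disagreements:** individual position readings differed by 1 to 3 mm between views. The cream case's angle first read 22° from the top and 32–34° from slanted wrist views. The straighter last view gave 21°, against 27° for its shield, which is where the 6° comes from.
- **Uprightness:** I judged this only from the pictures and did not measure it.

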